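# Load and lock the sample shaker

### The job

Load the shaker for its run: stand every sample tin in a nest of the blue rack without spilling and set a lid squarely down on each, then swing the hold-down bar across them until it is closed in the fork, and push the yellow-headed pin down through fork and bar until its head is fully home. Put the blue spatula away too, all the way down in the empty slot of the grey tool block. Spare lids may stay on the bench; leave the other things on it where they are.

Things in the scene. Friction and masses are not known exactly. Their poses are not given: they have to be found in the camera images.
- tin1: open aluminium sample tin with brown sample inside, 48 mm outside diameter, 52 mm high, 42 mm bore, about 0.12 kg; origin: centre of its underside, z up. May be absent (then None).
- tin2: open aluminium sample tin with brown sample inside, 48 mm outside diameter, 52 mm high, 42 mm bore, about 0.12 kg; origin: centre of its underside, z up. May be absent (then None).
- tin3: open aluminium sample tin with brown sample inside, 48 mm outside diameter, 52 mm high, 42 mm bore, about 0.12 kg; origin: centre of its underside, z up. May be absent (then None).
- lid1: round aluminium lid: flange 52 mm diameter, below it a plug (37 mm, foot 32 mm diameter) that drops 8 mm into a tin, on top a black knob 16 mm diameter. Origin: centre of the plug's underside, z up; flange 8 to 12 mm, knob 12 to 30 mm above it. Lying on the bench it rests on the plug; seated on a tin its origin is 44 mm above the tin's. Any lid fits any tin.
- lid2: round aluminium lid: flange 52 mm diameter, below it a plug (37 mm, foot 32 mm diameter) that drops 8 mm into a tin, on top a black knob 16 mm diameter. Origin: centre of the plug's underside, z up; flange 8 to 12 mm, knob 12 to 30 mm above it. Lying on the bench it rests on the plug; seated on a tin its origin is 44 mm above the tin's. Any lid fits any tin.
- lid3: round aluminium lid: flange 52 mm diameter, below it a plug (37 mm, foot 32 mm diameter) that drops 8 mm into a tin, on top a black knob 16 mm diameter. Origin: centre of the plug's underside, z up; flange 8 to 12 mm, knob 12 to 30 mm above it. Lying on the bench it rests on the plug; seated on a tin its origin is 44 mm above the tin's. Any lid fits any tin.
- shaker: bench-top orbital shaker fixed to the bench: white housing 290 x 220 mm, aluminium platform 320 x 190 mm on top (92 mm high). Origin: centre of its underside; x runs along the row of nests from the fork (robot's side) to the bar's pivot, y left, z up. On it a blue rack 188 x 76 mm, 107 mm high, with 3 nests; dark steel fork at the -x end, pivot post at the +x end.
- nest0 (a point): centre of the floor of nest 0 (farthest from the fork), 94 mm above the bench: a round pocket 52 mm diameter, 13 mm deep, 60 mm from the next. Any tin may go in any nest.
- nest1 (a point): centre of the floor of nest 1 (middle one of the row), 94 mm above the bench: a round pocket 52 mm diameter, 13 mm deep, 60 mm from the next. Any tin may go in any nest.
- nest2 (a point): centre of the floor of nest 2 (nearest to the fork), 94 mm above the bench: a round pocket 52 mm diameter, 13 mm deep, 60 mm from the next. Any tin may go in any nest.
- fork_hole (a point): centre of the fork's hole at the top of its upper cheek, 194 mm above the bench; z up, turned like the shaker. Two cheeks (36 x 36 mm, 8 mm thick, tops at 194 and 168 mm) have a vertical through hole 13 mm in diameter on this axis. The fork's web is on the side away from the pivot; it is open to both sides and towards the nests.
- bar (a joint): angle (rad) of the aluminium hold-down bar about its vertical pivot: 0 = closed (hard stop), over all nests, its end lug (8 mm thick, 13 mm hole 252 mm from the pivot) in the fork, holes in line; grows to 1.6 as it swings to the shaker's -y side. Stays where left (0.6 N at the knob). Bar 18 mm wide, 173 to 181 mm above the bench, 5 mm above seated lids' knobs.
- bar_pivot (a point): point on the bar's vertical pivot axis, 177 mm above the bench
- bar_knob (a point): middle of the red upright knob on top of the bar, 16 mm diameter, 24 mm high (181 to 205 mm above the bench), 205 mm from the pivot axis; can be gripped from above and led round, or pushed
- pin: headed pin that locks the bar: steel shank 10 mm diameter, round nose, yellow head 22 mm diameter, 15 mm high. Origin: tip of the nose, z towards the head; head's underside 46 mm, top 61 mm from the origin. It starts upright in the round hole of the tool block, head resting on the block. Fully home in the fork its head rests on the upper cheek.
- block: grey tool block fixed to the bench, 56 mm (x) by 210 mm (y), 55 mm high; origin: centre of its underside. At y = -70 mm the pin's hole (13 mm), at y = +25 mm a slot holding another spatula (green handle, fixed, top 139 mm above the bench), at y = +75 mm the empty slot.
- slot (a point): centre of the mouth of the empty spatula slot, on top of the block, 55 mm above the bench: 7 mm (block's x) by 28 mm (block's y), 48 mm deep. Its frame is turned like the block.
- rest: white stand fixed to the bench, 64 x 64 mm, 46 mm high, with one slot like the block's, 36 mm deep, in which the spatula stands at the start; origin: centre of its underside
- spatula: flat spatula standing blade down: steel blade 4 mm thick (x), 24 mm wide (y), 60 mm long; above it a blue handle 10 mm (x) by 16 mm (y), from 60 to 132 mm above the origin. Origin: middle of the blade's bottom edge, z up towards the handle. Fits the slot either way round.
- wash_bottle: white wash bottle with a blue cap and spout, 60 mm diameter, 185 mm high; origin: centre of its underside; not part of the job
- reagent: amber reagent jar, 68 mm diameter, 140 mm high; origin: centre of its underside; not part of the job
- dish: shallow aluminium weighing dish, 62 mm diameter, 16 mm high; origin: centre of its underside; not part of the job
- beaker: glass beaker, 60 mm diameter, 75 mm high; origin: centre of its underside; not part of the job
- timer: white bench timer, 60 x 75 x 22 mm; origin: centre of its underside; not part of the job

How it is judged:
By the outcome, as a careful person would: the job done as asked, in the order asked, and still so for the second after the job is handed in, with the robot touching nothing.
Of tin1, tin2, tin3 only 2 to 3 are there at a start; the rules pass over those that are not, and their reading is None.
At some moment in a run one of tin1, tin2, tin3, lid1, lid2, lid3 may be knocked a few centimetres aside while the robot is not near it.
It also fails if it takes over 210 s, if anything falls off the work surface, if the arm or the gripper's body presses on something with over 40 N, if the wrist force passes 120 N, or if a joint passes its speed limit or range.

### The arm

A 7-joint arm with a two-finger parallel gripper is mounted at the origin on the work surface. World frame = base frame: x ahead of the robot, y to its left, z up, the work surface at z = 0. Lengths are in m, angles in degrees, forces in N, time in s.
With the tool pointing down it reaches from about 0.35 to 0.9 m from the base axis. Payload 19.9 kg.
Tool frame: the origin (TCP) lies where the fingers leave the gripper's body, on its centre line; the fingertips stand 73 mm ahead of it and the grasp point (between the pads) lies 54 mm ahead of it; z points along the fingers, y is the line along which they close (so a half turn about z gives the same grasp; the last joint's range is limited). The gripper opens to 85 mm and grips with 20 to 120 N. Pads are 22 mm wide; open, the fingers measure 114 mm over their backs; the gripper's body (76 mm by 85 mm) begins 54 mm behind the grasp point. The pads swing forward as they close: fully open they stand 13 mm farther back than shut.
Start: joints at [68.841, 23.915, -0.59, 92.452, 0.269, 63.638, -3.037], TCP at [0.201, -0.592, 0.304] pointing down, gripper open.
Joint ranges: [-161.28, 161.28], [-22.2, 115.67], [-73.04, 71.86], [3.21, 147.25], [-68.34, 248.33], [10.77, 114.83], [-161.83, 161.83]. Speed limits (degrees/s): [108.29, 108.29, 136.94, 136.94, 172.46, 172.46, 172.46].

### API

Orientations are given as a 3x3 rotation matrix whose columns are the frame's x, y, z axes.
In Python, from station import observe, capture, hand_in gives the robot as it stands.
- The arm moves only by the tool step_arm, never from a script. Its argument "deltas" is a list of rows, each an object with "delta_pos": the shift along the tool's x, y, z each as a share of 0.02 m, from -1 to 1, a list of three; "spin": the turn about the tool's z as a share of 5 degrees, from -1 to 1. A call has exactly 5 rows; each row shifts and turns the commanded pose from where the row before left it, along the tool's axes as they then stand; what a row does not reach is not made up. A row lasts 1/12 s, in which the tool goes at most 41.7 mm and 7.16 degrees, less where a joint would pass 70% of its speed; a pose out of reach is approached as far as the arm can. A call with a number of a shift or a turn outside -1 to 1 is refused whole. A call with a gripper value outside its range is refused whole. "jaw" is the opening, from 0 (shut) to 1 (fully open), set as the call begins (left out, the last holds). The fingers move at their own pace and stop on an object; "force" is the grip in N (left out, the last holds). Time passes only in rows, so rows that do not move let the fingers close, or fill a call up. It gives the time, the measured TCP pose, the force, the opening and the grip force at its end, in the units of the state.
- observe(): the state, without advancing time (a new reading comes with each control period).
- capture(name): name is "scene" or "side" or "wrist"; returns a dict with "pixels" (384x512x3 uint8, red, green, blue), "depth" (384x512 float32, m along the optical axis (not along the pixel's ray), 0 where there is no reading), "fovy" (degrees; the focal length in pixels is half the picture's height over the tangent of half this angle, whatever the lens; pixels are square), "cx", "cy" (the principal point, pixels), "R" (3x3) and "t" (3): a world point X has camera coordinates R X + t. Camera axes: x right, y down, z forward; pixel columns grow to the right and rows downward; lengths in m; the calibration is good to about 2 mm. A picture is of the moment at which its call begins.
- hand_in(): hands the job in; it is judged then, once.
The state is a dict: "clock": time; "qpos": joint angles; "qd": joint speeds; "tau": joint torques, N m; "eef_pos": TCP position; "eef_rot": TCP orientation; "contact_force": force on the tool from outside, world axes, zero at the start; "wrist_torque": the same for the moment, N m; "opening": finger opening in m; "grasp_force": force on a finger pad.
Only numpy, scipy, OpenCV 4.12 (cv2) and the standard library are available. Lean on these libraries where they do the work, as an engineer would, in place of code of your own. Each camera call takes 0.05 s, during which the arm holds its last target. There are 200 camera calls.

## Working session

There is one attempt and no reset: what is moved stays moved. The work goes in short steps, Python scripts to look and compute and a tool call to move; the robot and the scene stay as the last step left them, time stands still between calls to the robot, and variables do not carry over. Pictures are saved under pics/ and viewed, at most 14 in all, crops included, and the job is handed in when it is done.

Besides the shell and the picture viewer there is one more tool, called after ">>>" as name([rows], argument=value, ...), one row to a line, values as JSON. step_arm: Moves the arm, as the interface text tells. Its arguments: {"type":"object","properties":{"deltas":{"type":"array"},"jaw":{"type":"number"},"force":{"type":"number"}},"required":["deltas"]}

```bash
ls; mkdir -p pics; cat > h.py <<'E'
import numpy as np, cv2
from station import observe, capture, hand_in
def cam(n):
    c=capture(n); h,w=c['depth'].shape
    f=h/2/np.tan(np.radians(c['fovy'])/2); c['f']=f
    v,u=np.mgrid[0:h,0:w]; z=c['depth']
    P=np.stack([(u-c['cx'])/f*z,(v-c['cy'])/f*z,z],-1)
    c['X']=(P-c['t'])@c['R']   # R^T (P-t)
    c['X'][z==0]=np.nan
    c['hsv']=cv2.cvtColor(c['pixels'],cv2.COLOR_RGB2HSV)
    return c
def ray(c,u,v,z):
    d=np.array([(u-c['cx'])/c['f'],(v-c['cy'])/c['f'],1.])@c['R']; o=-c['R'].T@c['t']
    return o+d*(z-o[2])/d[2]
def save(c,name,box=None,k=1):
    im=c['pixels'][:,:,::-1]
    if box: im=im[box[1]:box[3],box[0]:box[2]]
    cv2.imwrite('pics/'+name+'.png',cv2.resize(im,None,fx=k,fy=k,interpolation=cv2.INTER_CUBIC))
E
python3 - <<'E'
from h import *
np.set_printoptions(precision=3,suppress=True)
o=observe(); print({k:np.round(v,3) for k,v in o.items()})
for n in('scene','side','wrist'):
    c=cam(n); save(c,n+'0',k=1.5); np.savez('c_'+n,**c); print(n,c['fovy'],c['cx'],c['cy'],-c['R'].T@c['t'],c['R'][2])
E
```

```text
pics
{'clock': np.float64(0.0), 'qpos': array([68.84 , 23.949, -0.59 , 92.486,  0.27 , 63.638, -3.038]), 'qd': array([ 0.027, -0.011,  0.011,  0.003, -0.   ,  0.043, -0.066]), 'tau': array([ -0.001, -86.444,   0.678, -43.49 ,   0.019,   0.007,  -0.   ]), 'eef_pos': array([ 0.201, -0.591,  0.303]), 'eef_rot': array([[ 0.947,  0.322, -0.   ],
       [ 0.322, -0.947,  0.001],
       [-0.   , -0.001, -1.   ]]), 'contact_force': array([ 0.691,  0.401, -0.291]), 'wrist_torque': array([-0.001, -0.028,  0.018]), 'grasp_force': np.float64(0.0), 'opening': np.float64(0.085)}
scene 56.59646948119909 255.83015344957022 188.19601362416324 [0.92  0.814 0.712] [-0.381 -0.739 -0.555]
side 45.78502651429402 259.85610258977465 191.6536918073909 [-0.108  1.208  1.234] [ 0.364 -0.679 -0.637]
wrist 58.745257435805655 250.20480663165964 190.6861971700868 [ 0.266 -0.569  0.374] [-0.257 -0.087 -0.962]
```

View pics/scene0.png

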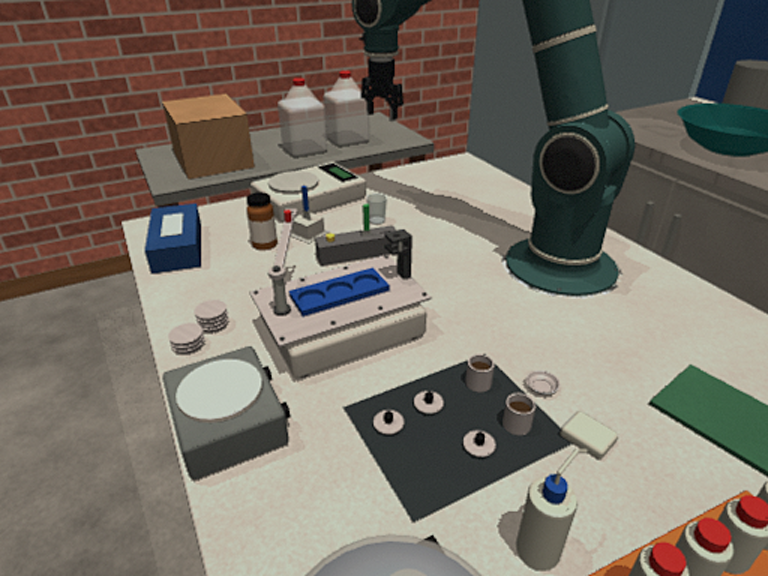

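View pics/side0.png

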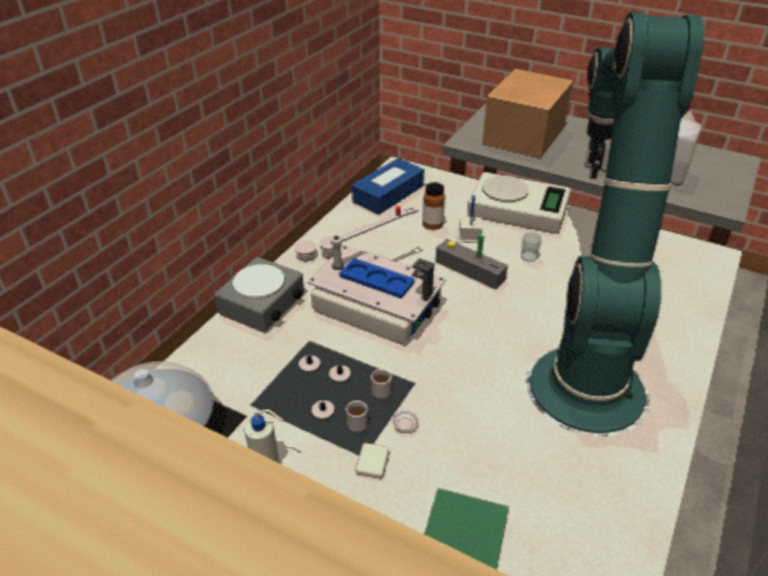

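```bash
cat > m.py <<'E'
from h import *
np.set_printoptions(precision=4,suppress=True)
C={n:dict(np.load(f'c_{n}.npz')) for n in('scene','side')}
def circ(P): # lsq circle
    A=np.c_[2*P[:,:2],np.ones(len(P))]; s=np.linalg.lstsq(A,(P[:,:2]**2).sum(1),rcond=None)[0]
    return s[:2],np.sqrt(s[2]+s[:2]@s[:2])
for n,c in C.items():
    X=c['X']; z=X[...,2]
    reg=(X[...,0]>.3)&(X[...,0]<1.)&(X[...,1]>-.6)&(X[...,1]<.7)
    print(n,'bench z',np.nanmedian(z[reg&(abs(z)<.01)]))
    H,S,V=[c['hsv'][...,i].astype(int) for i in range(3)]
    def blobs(m,name,amin=8):
        k,l,st,ce=cv2.connectedComponentsWithStats(m.astype(np.uint8))
        for i in range(1,k):
            if st[i,4]>=amin:
                P=X[l==i]; P=P[~np.isnan(P[:,0])]
                if len(P): print(n,name,'px',ce[i].round(1),st[i,4],'med',np.median(P,0),'min',np.percentile(P,3,0),'max',np.percentile(P,97,0))
    blobs(reg&(z>.005)&(z<.0145),'flange',40)
    blobs(reg&(z>.019)&(z<.034)&(V<70),'lidknob')
    blobs(reg&(z>.035)&(z<.06)&(X[...,1]>.1),'tin',30)
    blobs(reg&(H>105)&(H<125)&(S>130)&(z>.085)&(z<.125),'rack',60)
    blobs((X[...,1]<.0)&(X[...,0]>.2)&(H>100)&(H<125)&(S>110)&(z>.05)&(z<.15),'blue',20)
    blobs((X[...,0]>.2)&(X[...,0]<1.1)&(X[...,1]<.4)&((H<8)|(H>172))&(S>150)&(z>.16)&(z<.22),'red',8)
    blobs((X[...,0]>.2)&(H>22)&(H<35)&(S>130)&(z>.04)&(z<.1),'yellow',6)
    blobs((X[...,0]>.2)&(H>40)&(H<80)&(S>100)&(z>.05)&(z<.2),'green',8)
    blobs((X[...,0]>.2)&(X[...,0]<1)&(z>.185)&(z<.2)&(V<90),'fork',8)
E
python3 m.py
```

```text
scene bench z -0.001298785265098775
scene flange px [205.1 155.5] 48 med [ 0.5152 -0.4307  0.0105] min [ 0.4662 -0.4627  0.0059] max [ 0.5441 -0.4129  0.0141]
scene flange px [234.7 171.4] 100 med [ 0.4567 -0.2613  0.0093] min [ 0.3682 -0.2758  0.0056] max [ 0.5365 -0.2462  0.0138]
scene flange px [117.1 177.9] 80 med [ 0.8592 -0.4197  0.0106] min [ 0.8072 -0.4332  0.0056] max [ 0.9192 -0.4104  0.0143]
scene flange px [143.  217.8] 42 med [ 0.8303 -0.1336  0.011 ] min [ 0.8034 -0.1524  0.0057] max [ 0.8574 -0.1288  0.0137]
scene flange px [124.6 232. ] 57 med [ 0.8963 -0.0895  0.0115] min [ 0.8635 -0.1137  0.0055] max [ 0.9219 -0.0836  0.0143]
scene flange px [361.8 253.3] 162 med [0.322  0.3018 0.0095] min [0.3065 0.2833 0.0056] max [0.3614 0.3372 0.0144]
scene flange px [317.8 256.6] 45 med [0.447  0.2636 0.0096] min [0.4178 0.2365 0.0054] max [0.4549 0.2717 0.0144]
scene flange px [284.9 268.8] 189 med [0.5491 0.2588 0.0104] min [0.5222 0.2312 0.0081] max [0.5679 0.2771 0.013 ]
scene flange px [258.2 282.2] 217 med [0.6333 0.2664 0.0105] min [0.6066 0.2385 0.0074] max [0.6513 0.28
[... 6600 characters left out ...]
13.9] 17 med [ 0.7907 -1.8496  0.2105] min [ 0.7733 -1.8705  0.1975] max [ 0.8287 -1.8364  0.2187]
side red px [264.8 139.4] 9 med [ 0.6278 -0.2014  0.2015] min [ 0.6222 -0.2142  0.188 ] max [ 0.6307 -0.1956  0.2057]
side yellow px [300.4 162.6] 13 med [ 0.497  -0.293   0.0677] min [ 0.4914 -0.304   0.0641] max [ 0.5038 -0.2851  0.0756]
side green px [367.8 133.5] 74 med [ 0.3136 -0.6652  0.0706] min [ 0.2968 -0.7062  0.0656] max [ 0.3307 -0.6186  0.0766]
side green px [319.6 163.3] 33 med [ 0.4041 -0.2787  0.1075] min [ 0.3999 -0.2836  0.0728] max [ 0.4094 -0.2711  0.1384]
side fork px [282.1 177.5] 74 med [ 0.4526 -0.0127  0.1932] min [ 0.4354 -0.0338  0.1856] max [ 0.474  -0.0008  0.1986]
```

```bash
python3 - <<'E'
from h import *
c=dict(np.load('c_scene.npz'));save(c,'sc_z',(150,100,300,250),4)
c=dict(np.load('c_side.npz'));save(c,'sd_z',(200,120,350,230),5)
E
```

```text
(no output)
```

View pics/sc_z.png

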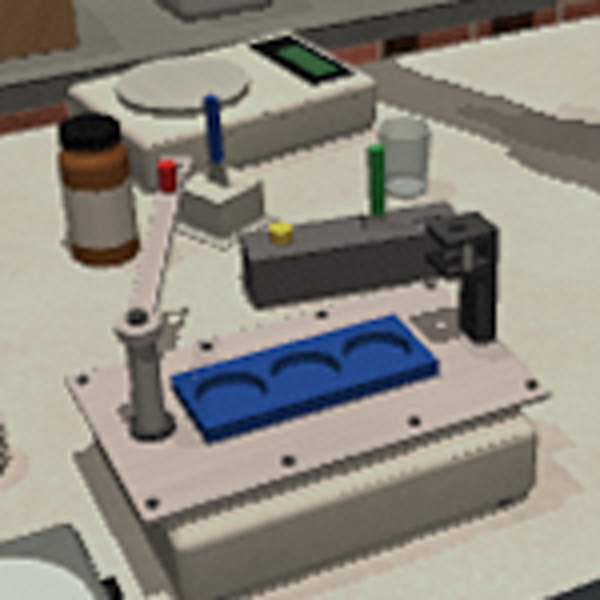

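View pics/sd_z.png

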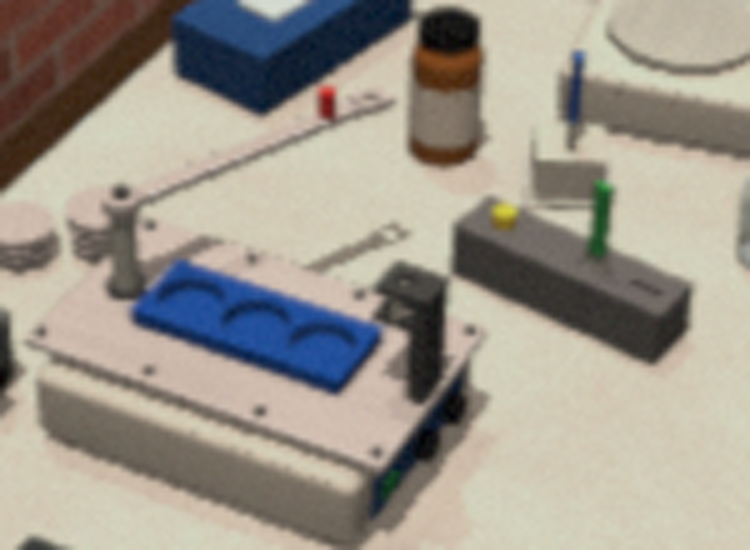

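The views show two tins and three lids on the black mat, and the shaker with its bar swung out to -y. The pin, at about (0.50,-0.29), and the spatula, at about (0.505,-0.449), are behind it. I'll start moving and refine with the wrist camera.

>>> step_arm([
  {"delta_pos": [0,0,0],"spin": 0.75},
  {"delta_pos": [0,0,0],"spin": 0.75},
  {"delta_pos": [0,0,0],"spin": 0.75},
  {"delta_pos": [0,0,0],"spin": 0.75},
  {"delta_pos": [0,0,0],"spin": 0.75},
])

```text
clock: 0.57
eef_pos: [0.2012, -0.5916, 0.3036]
eef_rot: [[1.0, -0.003, -0.0], [-0.003, -1.0, 0.0], [-0.0, -0.0, -1.0]]
contact_force: [-0.3, -0.1, -0.8]
opening: 0.0855
grasp_force: 0.0
```

>>> step_arm([
  {"delta_pos": [0.7,-0.9,0],"spin": 0},
  {"delta_pos": [0.7,-0.9,0],"spin": 0},
  {"delta_pos": [0.7,-0.9,0],"spin": 0},
  {"delta_pos": [0.7,-0.9,0],"spin": 0},
  {"delta_pos": [0.7,-0.9,0],"spin": 0},
])

```text
clock: 0.98
eef_pos: [0.2717, -0.5007, 0.3037]
eef_rot: [[1.0, 0.0, -0.0], [0.0, -1.0, 0.0], [-0.0, -0.0, -1.0]]
contact_force: [0.6, -0.4, 0.2]
opening: 0.0854
grasp_force: 0.0
```

>>> step_arm([
  {"delta_pos": [0.8,-0.9,0],"spin": 0},
  {"delta_pos": [0.8,-0.9,0],"spin": 0},
  {"delta_pos": [0.8,-0.9,0],"spin": 0},
  {"delta_pos": [0.8,-0.9,0],"spin": 0},
  {"delta_pos": [0.8,-0.9,0],"spin": 0},
])

```text
clock: 1.4
eef_pos: [0.3517, -0.4106, 0.3038]
eef_rot: [[1.0, 0.001, -0.0], [0.001, -1.0, 0.0], [-0.0, -0.0, -1.0]]
contact_force: [0.3, -0.8, -0.4]
opening: 0.0852
grasp_force: 0.0
```

>>> step_arm([
  {"delta_pos": [0.8,-0.9,0],"spin": 0},
  {"delta_pos": [0.8,-0.9,0],"spin": 0},
  {"delta_pos": [0.6,-0.6,0],"spin": 0},
  {"delta_pos": [0.3,-0.3,0],"spin": 0},
  {"delta_pos": [0,0,0],"spin": 0},
])

```text
clock: 1.82
eef_pos: [0.4022, -0.3564, 0.3038]
eef_rot: [[1.0, 0.003, 0.0], [0.003, -1.0, 0.001], [0.0, -0.001, -1.0]]
contact_force: [0.8, -0.5, 0.0]
opening: 0.0857
grasp_force: 0.0
```

```bash
python3 - <<'E'
from h import *
o=observe(); print(o['clock'],o['eef_pos'],o['eef_rot'].round(3))
c=cam('wrist'); save(c,'w1',k=1.5); np.savez('c_w1',**c)
E
```

```text
1.8167 [ 0.40217322 -0.35637274  0.30377382] [[ 1.     0.003  0.   ]
 [ 0.003 -1.     0.001]
 [ 0.    -0.001 -1.   ]]
```

View pics/w1.png

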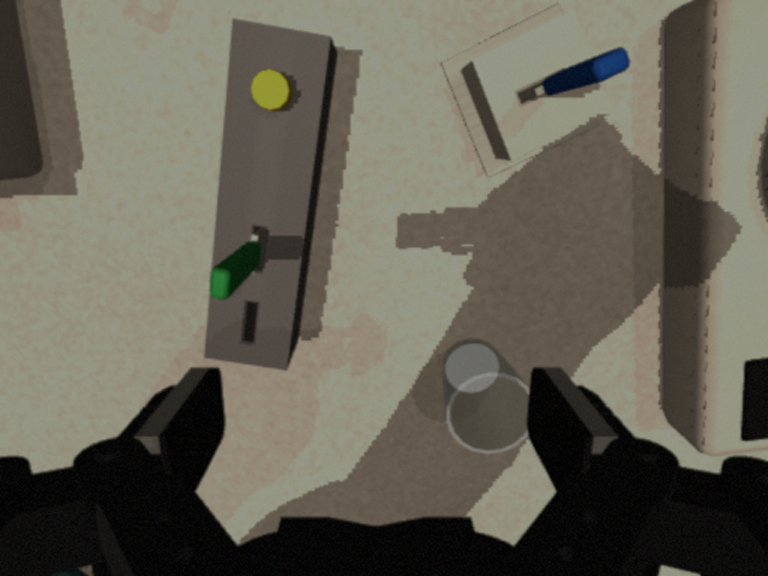

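The wrist view shows the pin head at view pixel (270,90), the empty slot at (250,322), the block corners, the rest with the blue spatula, and the beaker at (485,400). Next I'll compute the block pose, then fly over the rack.

```bash
python3 - <<'E'
from h import *
np.set_printoptions(precision=4,suppress=True)
c=dict(np.load('c_w1.npz'))
g=lambda u,v,z: ray(c,u/1.5,v/1.5,z)[:2]
cor=np.array([g(232,18,.055),g(334,38,.055),g(287,369,.055),g(205,357,.055)]); print(cor)
print('ctr',cor.mean(0),'len',np.linalg.norm(cor[0]-cor[3]),np.linalg.norm(cor[1]-cor[2]),np.linalg.norm(cor[0]-cor[1]))
H,S,V=[c['hsv'][...,i].astype(int) for i in range(3)]
m=((H>22)&(H<36)&(S>120)&(V>80)).astype(np.uint8); M=cv2.moments(m); u,v=M['m10']/M['m00'],M['m01']/M['m00']; 
p=ray(c,u,v,.07)[:2]; print('pin',u,v,p, np.nanmedian(c['X'][m>0],0), M['m00'])
s=g(250,322,.055); print('slot',s,'pin-slot',p-s,np.linalg.norm(p-s),'block y az',np.degrees(np.arctan2(*(s-p)[::-1])))
z=c['X'][...,2]
mb=((H>100)&(H<125)&(S>120)&(z>.05)); P=c['X'][mb]; print('blue',np.median(P,0),P.min(0),P.max(0)); t=P[P[:,2]>.128]; print('top',t.mean(0),len(t), cv2.minAreaRect((t[:,:2]*1000).astype(np.float32)))
for q in[(440,65),(560,5),(605,115),(490,175)]: print('rest',g(*q,.046))
E
```

```text
[[ 0.5374 -0.2745]
 [ 0.5272 -0.3319]
 [ 0.3218 -0.296 ]
 [ 0.3305 -0.2411]]
ctr [ 0.4292 -0.2859] len 0.20957509591282852 0.20851418985157058 0.05824963531258512
pin 179.68014705882354 59.314338235294116 [ 0.4985 -0.2966] [ 0.4987 -0.2965  0.0699] 544.0
slot [ 0.3556 -0.2731] pin-slot [ 0.143  -0.0235] 0.14487057814022242 block y az 170.66288645654205
blue [ 0.419  -0.3989  0.2732] [ 0.3141 -0.6007  0.0668] [ 0.5084 -0.2891  0.3258]
top [ 0.4401 -0.3838  0.2517] 1512 ((427.0050354003906, -390.5694274902344), (79.11990356445312, 198.75625610351562), 29.37028694152832)
rest [ 0.5144 -0.3938]
rest [ 0.5466 -0.4619]
rest [ 0.4864 -0.4953]
rest [ 0.4505 -0.4276]
```

>>> step_arm([
  {"delta_pos": [0.4,-0.9,0],"spin": 0},
  {"delta_pos": [0.4,-0.9,0],"spin": 0},
  {"delta_pos": [0.4,-0.9,0],"spin": 0},
  {"delta_pos": [0.4,-0.9,0],"spin": 0},
  {"delta_pos": [0.4,-0.9,0],"spin": 0},
])

```text
clock: 2.28
eef_pos: [0.4404, -0.2682, 0.3038]
eef_rot: [[1.0, -0.002, -0.0], [-0.002, -1.0, -0.0], [-0.0, 0.0, -1.0]]
contact_force: [-0.0, -0.9, 0.9]
opening: 0.0859
grasp_force: 0.0
```

>>> step_arm([
  {"delta_pos": [0.5,-0.9,0],"spin": 0},
  {"delta_pos": [0.5,-0.9,0],"spin": 0},
  {"delta_pos": [0.5,-0.9,0],"spin": 0},
  {"delta_pos": [0.5,-0.9,0],"spin": 0},
  {"delta_pos": [0.5,-0.9,0],"spin": 0},
])

```text
clock: 2.7
eef_pos: [0.4908, -0.1783, 0.3038]
eef_rot: [[1.0, -0.002, -0.0], [-0.002, -1.0, -0.0], [-0.0, 0.0, -1.0]]
contact_force: [0.4, -0.3, 0.2]
opening: 0.0854
grasp_force: 0.0
```

>>> step_arm([
  {"delta_pos": [0.5,-0.9,-0.5],"spin": 0},
  {"delta_pos": [0.5,-0.9,-0.5],"spin": 0},
  {"delta_pos": [0.5,-0.9,-0.5],"spin": 0},
  {"delta_pos": [0.5,-0.8,-0.5],"spin": 0},
  {"delta_pos": [0,0,0],"spin": 0},
])

```text
clock: 3.12
eef_pos: [0.5325, -0.1059, 0.3456]
eef_rot: [[1.0, 0.003, 0.003], [0.003, -1.0, 0.0], [0.003, -0.0, -1.0]]
contact_force: [0.4, 1.0, 0.4]
opening: 0.0854
grasp_force: 0.0
```

>>> step_arm([
  {"delta_pos": [0,0,0],"spin": 0},
  {"delta_pos": [0,0,0],"spin": 0},
  {"delta_pos": [0,0,0],"spin": 0},
  {"delta_pos": [0,0,0],"spin": 0},
  {"delta_pos": [0,0,0],"spin": 0},
])

```text
clock: 3.53
eef_pos: [0.5306, -0.1083, 0.3436]
eef_rot: [[1.0, -0.001, -0.0], [-0.001, -1.0, -0.0], [-0.0, 0.0, -1.0]]
contact_force: [-0.3, -0.6, -0.1]
opening: 0.0855
grasp_force: 0.0
```

```bash
python3 - <<'E'
from h import *
o=observe(); print(o['clock'],o['eef_pos'],o['eef_rot'].round(3))
c=cam('wrist'); save(c,'w2',k=1.5); np.savez('c_w2',**c)
E
```

```text
3.5333 [ 0.53063849 -0.10827133  0.34361791] [[ 1.    -0.001 -0.   ]
 [-0.001 -1.    -0.   ]
 [-0.     0.    -1.   ]]
```

View pics/w2.png

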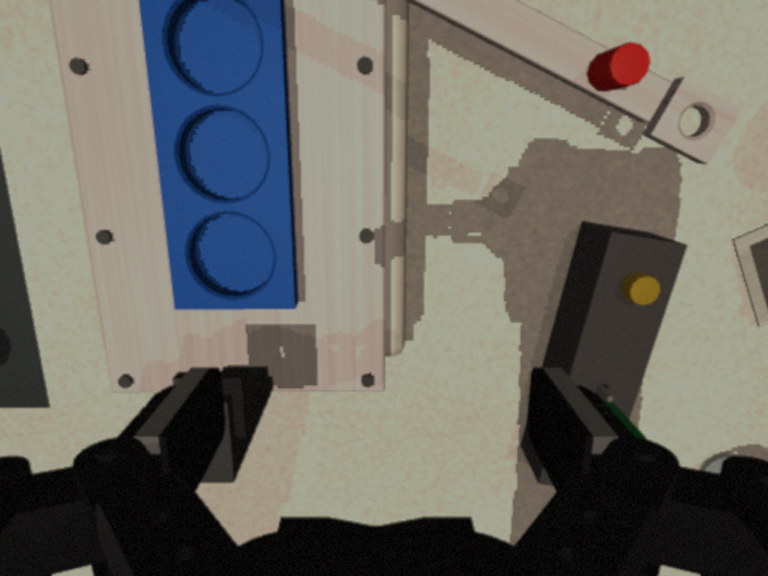

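```bash
python3 - <<'E'
from h import *
np.set_printoptions(precision=4,suppress=True)
c=dict(np.load('c_w2.npz'))
g=lambda u,v,z: ray(c,u/1.5,v/1.5,z)[:2]
N=[g(213,45,.107),g(223,155,.107),g(232,254,.107)]
print('nests',N,np.linalg.norm(N[0]-N[1]),np.linalg.norm(N[1]-N[2]))
X=c['X']; z=X[...,2]; H,S,V=[c['hsv'][...,i].astype(int) for i in range(3)]
blue=(H>105)&(H<125)&(S>130)
m=blue&(abs(z-.107)<.006)&(X[...,0]<.8); P=X[m]; print('ztop',np.median(P[:,2]))
k,l,st,ce=cv2.connectedComponentsWithStats((blue&(X[...,0]>.45)).astype(np.uint8)); i=1+st[1:,4].argmax()
cn=cv2.findContours((l==i).astype(np.uint8),cv2.RETR_EXTERNAL,cv2.CHAIN_APPROX_NONE)[0][0][:,0,:].astype(float)
W=np.array([ray(c,u,v,.107)[:2] for u,v in cn if v>3])
# left/right edges
xm=W[(W[:,0]>.54)]; L=xm[xm[:,1]>np.median(xm[:,1])+.02] ; L=W[(W[:,1]>.0)&(W[:,0]>.53)]; R=W[(W[:,1]<-.0)&(W[:,0]>.53)]
for n,Q in(('L',L),('R',R)):
    p=np.polyfit(Q[:,0],Q[:,1],1); print(n,np.degrees(np.arctan(p[0])),np.polyval(p,.6),len(Q))
print('xmin',np.percentile(W[:,0],3), 'knob/lug hole', g(694,119,.181), 'knob top',g(630,63,.205))
print('pin',g(644,291,.07))
# nests by depth: floor
m=(abs(z-.094)<.004)&blue&(X[...,0]<.8)
k,l,st,ce=cv2.connectedComponentsWithStats(m.astype(np.uint8))
for i in range(1,k):
    if st[i,4]>200: print('floor',st[i],X[l==i].mean(0))
E
```

```text
nests [array([ 0.65  , -0.0186]), array([ 0.5914, -0.0193]), array([ 0.5327, -0.02  ])] 0.05859986126542764 0.05871740619018808
ztop 0.10692182932817984
L 0.2038361964474499 0.01857091576124625 169
R 0.06575251513541218 -0.05738090574120711 169
xmin 0.49821784820951415 knob/lug hole [ 0.6081 -0.2458] knob top [ 0.6273 -0.2039]
pin [ 0.4979 -0.2959]
floor [ 114    0   60   62 2986] [ 0.6526 -0.0167  0.0941]
floor [ 122   73   57   59 2601] [ 0.5919 -0.017   0.0941]
floor [ 129  142   54   53 2195] [ 0.5306 -0.0171  0.0942]
```

>>> step_arm([
  {"delta_pos": [-0.3,-1,0],"spin": 0},
  {"delta_pos": [-0.3,-1,0],"spin": 0},
  {"delta_pos": [-0.3,-1,0],"spin": 0},
  {"delta_pos": [-0.3,-1,0],"spin": 0},
  {"delta_pos": [-0.3,-1,0],"spin": 0},
])

```text
clock: 4.0
eef_pos: [0.5004, -0.0069, 0.3438]
eef_rot: [[1.0, 0.0, -0.0], [0.0, -1.0, -0.0], [-0.0, 0.0, -1.0]]
contact_force: [0.8, 0.8, -0.0]
opening: 0.0854
grasp_force: 0.0
```

>>> step_arm([
  {"delta_pos": [-0.3,-1,0],"spin": 0},
  {"delta_pos": [-0.3,-1,0],"spin": 0},
  {"delta_pos": [-0.3,-1,0],"spin": 0},
  {"delta_pos": [-0.3,-1,0],"spin": 0},
  {"delta_pos": [-0.3,-1,0],"spin": 0},
])

```text
clock: 4.42
eef_pos: [0.4704, 0.0931, 0.3439]
eef_rot: [[1.0, 0.0, 0.0], [0.0, -1.0, -0.0], [0.0, 0.0, -1.0]]
contact_force: [-0.1, -0.0, -1.6]
opening: 0.0853
grasp_force: 0.0
```

>>> step_arm([
  {"delta_pos": [-0.3,-1,0.2],"spin": 0},
  {"delta_pos": [-0.3,-1,0.2],"spin": 0},
  {"delta_pos": [-0.3,-1,0.2],"spin": 0},
  {"delta_pos": [-0.3,-1,0.2],"spin": 0},
  {"delta_pos": [-0.3,-1,0.2],"spin": 0},
])

```text
clock: 4.83
eef_pos: [0.4404, 0.1931, 0.3237]
eef_rot: [[1.0, 0.0, 0.0], [0.0, -1.0, -0.0], [0.0, 0.0, -1.0]]
contact_force: [-0.2, 0.9, 0.4]
opening: 0.0852
grasp_force: 0.0
```

>>> step_arm([
  {"delta_pos": [-0.3,-1,0.2],"spin": 0},
  {"delta_pos": [-0.3,-1,0.2],"spin": 0},
  {"delta_pos": [-0.3,-1,0.2],"spin": 0},
  {"delta_pos": [-0.3,-0.8,0.2],"spin": 0},
  {"delta_pos": [-0.1,-0.3,0.2],"spin": 0},
])

```text
clock: 5.25
eef_pos: [0.4137, 0.2764, 0.3038]
eef_rot: [[1.0, 0.003, -0.0], [0.003, -1.0, 0.001], [-0.0, -0.001, -1.0]]
contact_force: [0.5, 0.1, 0.2]
opening: 0.0856
grasp_force: 0.0
```

>>> step_arm([
  {"delta_pos": [0,0,0],"spin": 0},
  {"delta_pos": [0,0,0],"spin": 0},
  {"delta_pos": [0,0,0],"spin": 0},
  {"delta_pos": [0,0,0],"spin": 0},
  {"delta_pos": [0,0,0],"spin": 0},
])

```text
clock: 5.67
eef_pos: [0.4152, 0.2737, 0.3041]
eef_rot: [[1.0, -0.001, 0.0], [-0.001, -1.0, -0.0], [0.0, 0.0, -1.0]]
contact_force: [1.0, -0.1, -0.3]
opening: 0.0853
grasp_force: 0.0
```

```bash
python3 - <<'E'
from h import *
o=observe(); print(o['clock'],o['eef_pos'],o['eef_rot'].round(3),o['qpos'])
c=cam('wrist'); save(c,'w3',k=1.5); np.savez('c_w3',**c)
E
```

```text
5.6667 [0.41518193 0.27368233 0.30409865] [[ 1.    -0.001  0.   ]
 [-0.001 -1.    -0.   ]
 [ 0.     0.    -1.   ]] [  -8.98728995   12.98888204  -31.84798121  109.42427204    7.90942969
   59.71606189 -134.22025677]
```

View pics/w3.png

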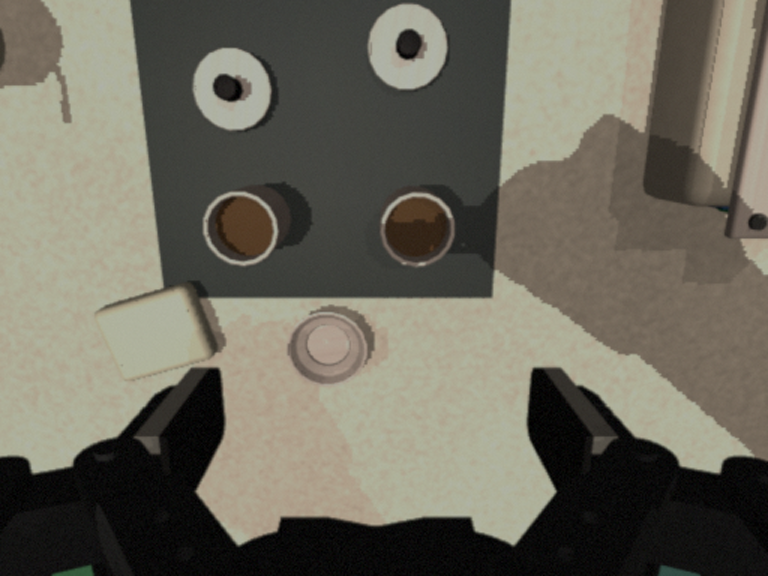

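```bash
python3 - <<'E'
from h import *
np.set_printoptions(precision=4,suppress=True)
c=dict(np.load('c_w3.npz'))
g=lambda u,v,z: ray(c,u/1.5,v/1.5,z)[:2]
print('tinA',g(417.5,228.5,.052),'dia',np.linalg.norm(g(380,228,.052)-g(455,228,.052)),'tinB',g(241,229,.052))
print('lid1',g(408,46,.012),g(409,44,.030),'lid2',g(232,89,.012),g(227,88,.030))
print(-c['R'].T@c['t'])
E
```

```text
tinA [0.4305 0.2474] dia 0.04756944982430662 tinB [0.4303 0.3594]
lid1 [0.5434 0.2528] [0.5415 0.2533] lid2 [0.5173 0.3692] [0.5162 0.3676]
[0.4833 0.2744 0.3743]
```

>>> step_arm([
  {"delta_pos": [0.4,0.65,0.5],"spin": 0},
  {"delta_pos": [0.37,0.65,1],"spin": 0},
  {"delta_pos": [0,0,1],"spin": 0},
  {"delta_pos": [0,0,1],"spin": 0},
  {"delta_pos": [0,0,1],"spin": 0},
], jaw=1, force=30)

```text
clock: 6.13
eef_pos: [0.4305, 0.2479, 0.2132]
eef_rot: [[1.0, -0.0, 0.0], [-0.0, -1.0, 0.0], [0.0, -0.0, -1.0]]
contact_force: [0.7, -0.3, 0.7]
opening: 0.0853
grasp_force: 0.0
```

>>> step_arm([
  {"delta_pos": [0,0,1],"spin": 0},
  {"delta_pos": [0,0,1],"spin": 0},
  {"delta_pos": [0,0,1],"spin": 0},
  {"delta_pos": [0,0,1],"spin": 0},
  {"delta_pos": [0,0,0.9],"spin": 0},
])

```text
clock: 6.55
eef_pos: [0.4302, 0.248, 0.1149]
eef_rot: [[1.0, 0.0, -0.0], [0.0, -1.0, -0.0], [-0.0, 0.0, -1.0]]
contact_force: [1.1, -0.5, -0.4]
opening: 0.0855
grasp_force: 0.0
```

>>> step_arm([
  {"delta_pos": [0,0,0.7],"spin": 0},
  {"delta_pos": [0,0,0.3],"spin": 0},
  {"delta_pos": [0,0,0],"spin": 0},
  {"delta_pos": [0,0,0],"spin": 0},
  {"delta_pos": [0,0,0],"spin": 0},
])

```text
clock: 6.97
eef_pos: [0.4306, 0.2486, 0.0968]
eef_rot: [[1.0, 0.0, 0.001], [0.0, -1.0, 0.001], [0.001, -0.001, -1.0]]
contact_force: [-0.0, 0.1, -0.2]
opening: 0.0856
grasp_force: 0.0
```

```bash
python3 - <<'E'
from h import *
o=observe(); print(o['clock'],o['eef_pos'],o['contact_force'])
c=cam('wrist'); save(c,'w4',k=1.5); np.savez('c_w4',**c)
E
```

```text
6.9667 [0.43058946 0.24857775 0.09678121] [-0.02764306  0.08288632 -0.17282653]
```

View pics/w4.png

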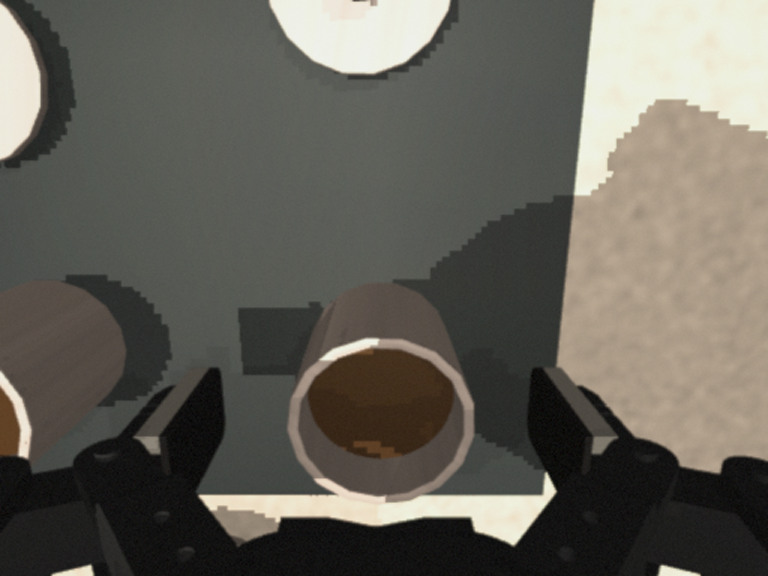

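>>> step_arm([
  {"delta_pos": [0,0,0],"spin": 0},
  {"delta_pos": [0,0,0],"spin": 0},
  {"delta_pos": [0,0,0],"spin": 0},
  {"delta_pos": [0,0,0],"spin": 0},
  {"delta_pos": [0,0,0],"spin": 0},
], jaw=0, force=35)

```text
clock: 7.43
eef_pos: [0.4303, 0.2485, 0.0964]
eef_rot: [[1.0, 0.001, 0.001], [0.001, -1.0, 0.0], [0.001, -0.0, -1.0]]
contact_force: [-2.8, -2.6, 9.7]
opening: 0.0464
grasp_force: 34.5
```

>>> step_arm([
  {"delta_pos": [0,0,0],"spin": 0},
  {"delta_pos": [0,0,0],"spin": 0},
  {"delta_pos": [0,0,0],"spin": 0},
  {"delta_pos": [0,0,0],"spin": 0},
  {"delta_pos": [0,0,0],"spin": 0},
])

```text
clock: 7.85
eef_pos: [0.4303, 0.2485, 0.0964]
eef_rot: [[1.0, 0.001, 0.001], [0.001, -1.0, 0.0], [0.001, -0.0, -1.0]]
contact_force: [-2.4, -1.8, 9.3]
opening: 0.0467
grasp_force: 34.5
```

```bash
cat > tin.py <<'E'
from h import *
import sys
np.set_printoptions(precision=4,suppress=True)
# rim of the held/nearby tin: points at rim height near tool axis, tool-frame offset
def rim(ztop):
    o=observe(); c=cam('wrist'); X=c['X']; p=o['eef_pos']
    m=(abs(X[...,2]-ztop)<.002)&(np.hypot(X[...,0]-p[0],X[...,1]-p[1])<.032)&(c['hsv'][...,1]<90)&(c['hsv'][...,2]>60)
    P=X[m][:,:2]; 
    for _ in range(3):
        A=np.c_[2*P,np.ones(len(P))]; s=np.linalg.lstsq(A,(P**2).sum(1),rcond=None)[0]
        r=np.sqrt(s[2]+s[:2]@s[:2]); d=np.hypot(*(P-s[:2]).T); P=P[abs(d-r)<.003]
    print('tcp',p,'rim c',s[:2],'r',r,len(P),'off',s[:2]-p[:2],'open',o['opening'],o['grasp_force'],'rotz',o['eef_rot'][:,2]); return c
if __name__=='__main__': rim(float(sys.argv[1]))
E
python3 tin.py .052; python3 -c "
from h import *
c=dict(np.load('c_w4.npz')); print(ray(c,381/1.5,420/1.5,.052))"
```

```text
tcp [0.4303 0.2485 0.0964] rim c [0.4308 0.2491] r 0.022142273491411398 3032 off [0.0005 0.0006] open 0.04666602754904121 34.47261636843905 rotz [ 0.0005  0.0001 -1.    ]
[0.43131348 0.24790267 0.052     ]
```

>>> step_arm([
  {"delta_pos": [0,0,-0.3],"spin": 0},
  {"delta_pos": [0,0,-0.6],"spin": 0},
  {"delta_pos": [0,0,-0.8],"spin": 0},
  {"delta_pos": [0,0,-0.8],"spin": 0},
  {"delta_pos": [0,0,-0.8],"spin": 0},
])

```text
clock: 8.32
eef_pos: [0.4301, 0.2485, 0.1635]
eef_rot: [[1.0, 0.001, 0.0], [0.001, -1.0, 0.0], [0.0, -0.0, -1.0]]
contact_force: [0.4, -0.3, -1.5]
opening: 0.0461
grasp_force: 36.4
```

>>> step_arm([
  {"delta_pos": [0,0,-0.8],"spin": 0},
  {"delta_pos": [0,0,-0.8],"spin": 0},
  {"delta_pos": [0.1,0.16,-0.8],"spin": 0},
  {"delta_pos": [0.2,0.34,-0.8],"spin": 0},
  {"delta_pos": [0.3,0.5,-0.5],"spin": 0},
])

```text
clock: 8.73
eef_pos: [0.442, 0.2291, 0.2384]
eef_rot: [[1.0, 0.002, 0.002], [0.002, -1.0, 0.001], [0.002, -0.001, -1.0]]
contact_force: [-0.1, 0.9, -0.8]
opening: 0.0463
grasp_force: 36.4
```

>>> step_arm([
  {"delta_pos": [0.4,0.67,-0.3],"spin": 0},
  {"delta_pos": [0.5,0.83,0],"spin": 0},
  {"delta_pos": [0.5,0.83,0],"spin": 0},
  {"delta_pos": [0.5,0.83,0],"spin": 0},
  {"delta_pos": [0.5,0.83,0],"spin": 0},
])

```text
clock: 9.15
eef_pos: [0.4904, 0.1479, 0.243]
eef_rot: [[1.0, 0.001, 0.001], [0.001, -1.0, 0.0], [0.001, -0.0, -1.0]]
contact_force: [-0.3, -0.6, -1.2]
opening: 0.0463
grasp_force: 36.4
```

>>> step_arm([
  {"delta_pos": [0.5,0.83,0],"spin": 0},
  {"delta_pos": [0.5,0.83,0],"spin": 0},
  {"delta_pos": [0.5,0.83,0],"spin": 0},
  {"delta_pos": [0.5,0.83,0],"spin": 0},
  {"delta_pos": [0.5,0.83,0],"spin": 0},
])

```text
clock: 9.57
eef_pos: [0.5405, 0.0649, 0.2429]
eef_rot: [[1.0, 0.001, 0.0], [0.001, -1.0, 0.0], [0.0, -0.0, -1.0]]
contact_force: [-0.3, 0.1, -2.1]
opening: 0.0463
grasp_force: 36.4
```

>>> step_arm([
  {"delta_pos": [0.5,0.83,0],"spin": 0},
  {"delta_pos": [0.5,0.83,0],"spin": 0},
  {"delta_pos": [0.5,0.83,0],"spin": 0},
  {"delta_pos": [0.3,0.5,0],"spin": 0},
  {"delta_pos": [0.2,0.33,0],"spin": 0},
])

```text
clock: 9.98
eef_pos: [0.5806, -0.0019, 0.2425]
eef_rot: [[1.0, -0.001, 0.0], [-0.001, -1.0, 0.0], [0.0, -0.0, -1.0]]
contact_force: [-0.7, 0.7, -1.6]
opening: 0.0466
grasp_force: 36.4
```

>>> step_arm([
  {"delta_pos": [0,0,0],"spin": 0},
  {"delta_pos": [0,0,0],"spin": 0},
  {"delta_pos": [0,0,0],"spin": 0},
  {"delta_pos": [0,0,0],"spin": 0},
  {"delta_pos": [0,0,0],"spin": 0},
])

```text
clock: 10.4
eef_pos: [0.58, 0.0001, 0.242]
eef_rot: [[1.0, 0.002, -0.0], [0.002, -1.0, 0.0], [-0.0, -0.0, -1.0]]
contact_force: [-0.4, -0.8, -1.9]
opening: 0.0462
grasp_force: 36.4
```

```bash
python3 - <<'E'
from tin import *
o=observe(); print(o['clock'],o['contact_force'])
c=rim(o['eef_pos'][2]-.0964+.052); save(c,'w5',k=1.5); np.savez('c_w5',**c)
E
```

```text
10.4 [-0.4422 -0.8454 -1.8524]
tcp [0.58   0.0001 0.242 ] rim c [0.5805 0.0007] r 0.0221379844925251 2960 off [0.0004 0.0006] open 0.04624311400426868 36.43005581572652 rotz [-0.0001  0.0002 -1.    ]
```

View pics/w5.png

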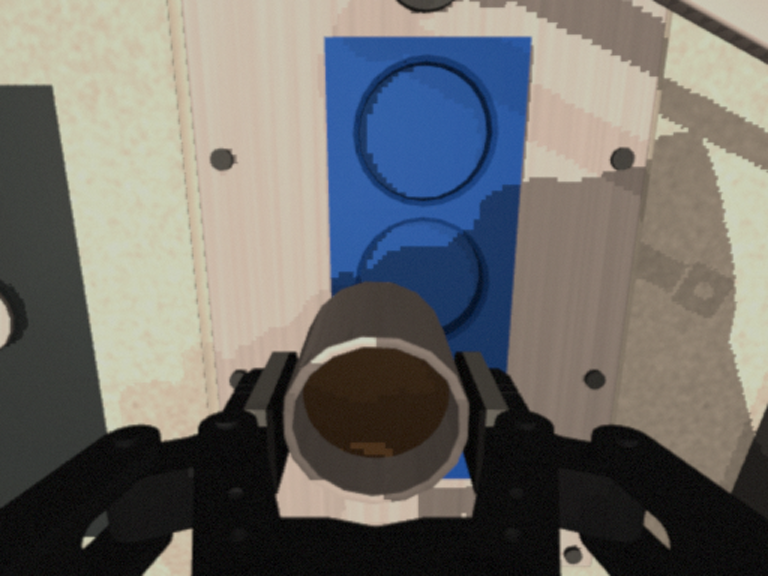

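```bash
python3 - <<'E'
from h import *
np.set_printoptions(precision=4,suppress=True)
c=dict(np.load('c_w5.npz'))
g=lambda u,v,z: ray(c,u/1.5,v/1.5,z)[:2]
print('nest0',g(425.5,128.5,.107),'dia',g(356,128,.107)-g(495,128,.107),g(425,56,.107)-g(425,201,.107))
print('corners',g(325,37,.107),g(531,37,.107),'L',g(332,280,.107),'R',g(510,330,.107))
print('nest1 top/right',g(423,217,.107),g(487,275,.107))
E
```

```text
nest0 [ 0.6531 -0.0184] dia [-0.0001  0.0533] [0.0532 0.0015]
corners [0.6851 0.0193] [ 0.6852 -0.0562] L [0.593  0.0188] R [ 0.5709 -0.0568]
nest1 top/right [ 0.6192 -0.0183] [ 0.5952 -0.0455]
```

>>> step_arm([
  {"delta_pos": [0.3,0.48,0],"spin": 0},
  {"delta_pos": [0.3,0.48,0],"spin": 0},
  {"delta_pos": [0,0,0.3],"spin": 0},
  {"delta_pos": [0,0,0.5],"spin": 0},
  {"delta_pos": [0,0,0.5],"spin": 0},
])

```text
clock: 10.87
eef_pos: [0.5923, -0.0201, 0.2148]
eef_rot: [[1.0, 0.0, -0.0], [0.0, -1.0, 0.0], [-0.0, -0.0, -1.0]]
contact_force: [-0.0, -0.1, -1.4]
opening: 0.0464
grasp_force: 36.5
```

>>> step_arm([
  {"delta_pos": [0,0,0.25],"spin": 0},
  {"delta_pos": [0,0,0],"spin": 0},
  {"delta_pos": [0,0,0],"spin": 0},
  {"delta_pos": [0,0,0],"spin": 0},
  {"delta_pos": [0,0,0],"spin": 0},
])

```text
clock: 11.28
eef_pos: [0.5925, -0.0197, 0.2113]
eef_rot: [[1.0, 0.001, 0.001], [0.001, -1.0, 0.0], [0.001, -0.0, -1.0]]
contact_force: [0.3, -0.2, -1.6]
opening: 0.0465
grasp_force: 36.4
```

Tin bottom is at about 0.115 and centred over nest 1. Next I lower it to the floor.

>>> step_arm([
  {"delta_pos": [0,0,0.25],"spin": 0},
  {"delta_pos": [0,0,0.25],"spin": 0},
  {"delta_pos": [0,0,0.25],"spin": 0},
  {"delta_pos": [0,0,0.1],"spin": 0},
  {"delta_pos": [0,0,0.1],"spin": 0},
])

```text
clock: 11.7
eef_pos: [0.5922, -0.0199, 0.1913]
eef_rot: [[1.0, 0.001, -0.001], [0.001, -1.0, 0.0], [-0.001, -0.0, -1.0]]
contact_force: [0.3, 0.8, -1.1]
opening: 0.0465
grasp_force: 36.4
```

>>> step_arm([
  {"delta_pos": [0,0,0.05],"spin": 0},
  {"delta_pos": [0,0,0],"spin": 0},
  {"delta_pos": [0,0,0],"spin": 0},
  {"delta_pos": [0,0,0],"spin": 0},
  {"delta_pos": [0,0,0],"spin": 0},
])

```text
clock: 12.12
eef_pos: [0.5924, -0.0199, 0.191]
eef_rot: [[1.0, 0.001, 0.0], [0.001, -1.0, 0.0], [0.0, -0.0, -1.0]]
contact_force: [-0.0, 0.2, -0.4]
opening: 0.046
grasp_force: 36.5
```

>>> step_arm([
  {"delta_pos": [0,0,0.05],"spin": 0},
  {"delta_pos": [0,0,0],"spin": 0},
  {"delta_pos": [0,0,0],"spin": 0},
  {"delta_pos": [0,0,0],"spin": 0},
  {"delta_pos": [0,0,0],"spin": 0},
])

```text
clock: 12.53
eef_pos: [0.5925, -0.0199, 0.1905]
eef_rot: [[1.0, 0.0, 0.001], [0.0, -1.0, -0.0], [0.001, 0.0, -1.0]]
contact_force: [-3.5, -0.5, 8.8]
opening: 0.0461
grasp_force: 37.3
```

>>> step_arm([
  {"delta_pos": [0,0,0],"spin": 0},
  {"delta_pos": [0,0,0],"spin": 0},
  {"delta_pos": [0,0,0],"spin": 0},
  {"delta_pos": [0,0,0],"spin": 0},
  {"delta_pos": [0,0,0],"spin": 0},
], jaw=0.9)

```text
clock: 12.95
eef_pos: [0.5923, -0.0199, 0.1898]
eef_rot: [[1.0, 0.0, -0.0], [0.0, -1.0, 0.0], [-0.0, -0.0, -1.0]]
contact_force: [-0.0, -0.4, -1.6]
opening: 0.0767
grasp_force: 0.0
```

```bash
python3 tin.py .146
```

```text
tcp [ 0.5923 -0.0199  0.1898] rim c [ 0.5929 -0.0193] r 0.022137651087682814 3073 off [0.0006 0.0006] open 0.07674830374726226 0.0 rotz [-0.0001  0.0001 -1.    ]
```

>>> step_arm([
  {"delta_pos": [0,0,-0.4],"spin": 0},
  {"delta_pos": [0,0,-0.8],"spin": 0},
  {"delta_pos": [0,0,-1],"spin": 0},
  {"delta_pos": [0,0,-1],"spin": 0},
  {"delta_pos": [0,0,-1],"spin": 0},
])

```text
clock: 13.42
eef_pos: [0.5922, -0.0198, 0.2754]
eef_rot: [[1.0, 0.001, 0.0], [0.001, -1.0, 0.0], [0.0, -0.0, -1.0]]
contact_force: [0.6, 0.1, 0.2]
opening: 0.0771
grasp_force: 0.0
```

>>> step_arm([
  {"delta_pos": [-0.2,-0.5,-0.5],"spin": 0},
  {"delta_pos": [-0.45,-1,-0.5],"spin": 0},
  {"delta_pos": [-0.45,-1,0],"spin": 0},
  {"delta_pos": [-0.45,-1,0],"spin": 0},
  {"delta_pos": [-0.45,-1,0],"spin": 0},
])

```text
clock: 13.83
eef_pos: [0.5513, 0.0717, 0.2941]
eef_rot: [[1.0, 0.001, 0.0], [0.001, -1.0, 0.0], [0.0, -0.0, -1.0]]
contact_force: [0.2, -0.2, -0.5]
opening: 0.0768
grasp_force: 0.0
```

>>> step_arm([
  {"delta_pos": [-0.45,-1,0],"spin": 0},
  {"delta_pos": [-0.45,-1,0],"spin": 0},
  {"delta_pos": [-0.45,-1,0],"spin": 0},
  {"delta_pos": [-0.45,-1,0],"spin": 0},
  {"delta_pos": [-0.45,-1,0],"spin": 0},
])

```text
clock: 14.25
eef_pos: [0.506, 0.1716, 0.2939]
eef_rot: [[1.0, 0.001, -0.0], [0.001, -1.0, 0.0], [-0.0, -0.0, -1.0]]
contact_force: [0.1, 0.4, 0.6]
opening: 0.0766
grasp_force: 0.0
```

>>> step_arm([
  {"delta_pos": [-0.45,-1,0],"spin": 0},
  {"delta_pos": [-0.45,-1,0],"spin": 0},
  {"delta_pos": [-0.45,-1,0],"spin": 0},
  {"delta_pos": [-0.45,-1,0],"spin": 0},
  {"delta_pos": [-0.45,-1,0],"spin": 0},
])

```text
clock: 14.67
eef_pos: [0.4608, 0.2714, 0.2939]
eef_rot: [[1.0, 0.001, -0.0], [0.001, -1.0, -0.0], [-0.0, 0.0, -1.0]]
contact_force: [0.5, -0.6, -0.0]
opening: 0.0772
grasp_force: 0.0
```

>>> step_arm([
  {"delta_pos": [-0.45,-1,0],"spin": 0},
  {"delta_pos": [-0.45,-1,0],"spin": 0},
  {"delta_pos": [-0.2,-0.5,0],"spin": 0},
  {"delta_pos": [0,0,0],"spin": 0},
  {"delta_pos": [0,0,0],"spin": 0},
])

```text
clock: 15.08
eef_pos: [0.4399, 0.32, 0.2938]
eef_rot: [[1.0, 0.001, -0.0], [0.001, -1.0, -0.0], [-0.0, 0.0, -1.0]]
contact_force: [0.4, -0.9, -0.1]
opening: 0.077
grasp_force: 0.0
```

```bash
cat > find.py <<'E'
from h import *
np.set_printoptions(precision=4,suppress=True)
def circ(P,r0=None):
    for _ in range(4):
        A=np.c_[2*P,np.ones(len(P))]; s=np.linalg.lstsq(A,(P**2).sum(1),rcond=None)[0]
        r=np.sqrt(s[2]+s[:2]@s[:2]); d=np.hypot(*(P-s[:2]).T); P=P[abs(d-r)<.004]
    return s[:2],r,len(P)
# round things seen by the wrist camera at a height band
def rings(c,z0,dz=.004,amin=60):
    X=c['X']; m=(abs(X[...,2]-z0)<dz)&(X[...,0]>.3)
    k,l,st,ce=cv2.connectedComponentsWithStats(m.astype(np.uint8),connectivity=8)
    for i in range(1,k):
        if st[i,4]>amin: 
            P=X[l==i][:,:2]; print('z',z0,'px',ce[i].round(0),st[i,4],'circle',*circ(P),'mean',P.mean(0), 'mid',(P.min(0)+P.max(0))/2,np.ptp(P,0))
E
python3 - <<'E'
from find import *
o=observe(); print(o['clock'],o['eef_pos'],o['opening'])
c=cam('wrist'); rings(c,.052); rings(c,.012,.003); rings(c,.03,.002,20)
E
```

```text
15.0833 [0.4399 0.32   0.2938] 0.07699726271022223
z 0.052 px [11. 49.] 366 circle [0.549  0.5494] 0.029288548821067874 366 mean [0.5447 0.5242] mid [0.546  0.5299] [0.0502 0.0214]
z 0.052 px [505. 125.] 444 circle [0.4794 0.0283] 0.06460303527799476 401 mean [0.4813 0.0907] mid [0.4833 0.0865] [0.0743 0.0117]
z 0.052 px [208. 179.] 534 circle [0.4313 0.3597] 0.02217107331888333 534 mean [0.4309 0.3604] mid [0.4309 0.3598] [0.0474 0.0464]
z 0.012 px [37. 55.] 209 circle [0.5489 0.5497] 0.0295876851820183 209 mean [0.5444 0.5262] mid [0.5478 0.5332] [0.0566 0.0278]
z 0.012 px [319.  56.] 2079 circle [0.5432 0.2532] 0.019834609847921413 1040 mean [0.5432 0.2538] mid [0.5433 0.2534] [0.0505 0.0517]
z 0.012 px [201.  84.] 1990 circle [0.5175 0.3695] 0.019816145508590656 972 mean [0.5178 0.3691] mid [0.5175 0.3693] [0.0511 0.0515]
z 0.012 px [157. 227.] 170 circle [0.3485 0.4341] 0.03466084129982763 102 mean [0.3668 0.4227] mid [0.3568 0.4361] [0.0538 0.0803]
z 0.012 px [258. 259.] 641 circle [0.3325 0.3112] 0.024789911233154403 625 mean [0.3278 0.311 ] mid [0.3333 0.311 ] [0.0558 0.0575]
z 0.03 px [497.  75.] 444 circle [ 0.5265 -0.0385] 0.13200277806241784 262 mean [0.5242 0.0909] mid [0.5185 0.0896] [0.1397 0.0053]
z 0.03 px [22. 28.] 36 circle [0.5564 0.5391] 0.016984411795679402 36 mean [0.5649 0.5252] mid [0.5651 0.5261] [0.0133 0.0091]
z 0.03 px [28. 59.] 107 circle [0.5487 0.5491] 0.028926400717463715 107 mean [0.5387 0.5247] mid [0.5389 0.5302] [0.0362 0.0213]
z 0.03 px [323.  55.] 237 circle [0.5429 0.2536] 0.005557099020412646 229 mean [0.5429 0.2537] mid [0.5429 0.2536] [0.0153 0.0151]
z 0.03 px [198.  84.] 222 circle [0.5174 0.3693] 0.005570062152759417 213 mean [0.5174 0.3693] mid [0.5174 0.3695] [0.0143 0.0152]
```

>>> step_arm([
  {"delta_pos": [-0.22,-0.98,0.5],"spin": 0},
  {"delta_pos": [-0.23,-0.98,1],"spin": 0},
  {"delta_pos": [0,0,1],"spin": 0},
  {"delta_pos": [0,0,1],"spin": 0},
  {"delta_pos": [0,0,1],"spin": 0},
], jaw=1)

```text
clock: 15.55
eef_pos: [0.4317, 0.3582, 0.2029]
eef_rot: [[1.0, -0.001, 0.0], [-0.001, -1.0, -0.0], [0.0, 0.0, -1.0]]
contact_force: [1.0, -0.2, -0.3]
opening: 0.0855
grasp_force: 0.0
```

>>> step_arm([
  {"delta_pos": [0,0,1],"spin": 0},
  {"delta_pos": [0,0,1],"spin": 0},
  {"delta_pos": [0,0,1],"spin": 0},
  {"delta_pos": [0,0,1],"spin": 0},
  {"delta_pos": [0,0,0.7],"spin": 0},
])

```text
clock: 15.97
eef_pos: [0.4316, 0.3576, 0.1082]
eef_rot: [[1.0, -0.001, -0.001], [-0.001, -1.0, -0.001], [-0.001, 0.001, -1.0]]
contact_force: [-0.5, -0.6, 0.5]
opening: 0.0857
grasp_force: 0.0
```

>>> step_arm([
  {"delta_pos": [0,0,0.4],"spin": 0},
  {"delta_pos": [0,0,0.25],"spin": 0},
  {"delta_pos": [0,0,0],"spin": 0},
  {"delta_pos": [0,0,0],"spin": 0},
  {"delta_pos": [0,0,0],"spin": 0},
])

```text
clock: 16.38
eef_pos: [0.4315, 0.3595, 0.0978]
eef_rot: [[1.0, 0.0, 0.001], [0.0, -1.0, 0.001], [0.001, -0.001, -1.0]]
contact_force: [-0.5, 0.3, 0.4]
opening: 0.0856
grasp_force: 0.0
```

```bash
python3 tin.py .052
```

```text
tcp [0.4315 0.3595 0.0978] rim c [0.4314 0.3603] r 0.022153934455606625 2966 off [-0.0001  0.0008] open 0.08561610538139634 0.0 rotz [ 0.001   0.0008 -1.    ]
```

>>> step_arm([
  {"delta_pos": [0,0,0],"spin": 0},
  {"delta_pos": [0,0,0],"spin": 0},
  {"delta_pos": [0,0,0],"spin": 0},
  {"delta_pos": [0,0,0],"spin": 0},
  {"delta_pos": [0,0,0],"spin": 0},
], jaw=0, force=35)

```text
clock: 16.85
eef_pos: [0.4312, 0.3593, 0.0973]
eef_rot: [[1.0, 0.0, 0.0], [0.0, -1.0, 0.0], [0.0, -0.0, -1.0]]
contact_force: [-1.5, -1.8, 7.6]
opening: 0.0463
grasp_force: 34.9
```

>>> step_arm([
  {"delta_pos": [0,0,0],"spin": 0},
  {"delta_pos": [0,0,0],"spin": 0},
  {"delta_pos": [0,0,-0.2],"spin": 0},
  {"delta_pos": [0,0,-0.5],"spin": 0},
  {"delta_pos": [0,0,-0.8],"spin": 0},
])

```text
clock: 17.27
eef_pos: [0.4305, 0.3589, 0.1268]
eef_rot: [[1.0, 0.001, -0.002], [0.001, -1.0, -0.001], [-0.002, 0.001, -1.0]]
contact_force: [-0.2, 0.2, -2.0]
opening: 0.0464
grasp_force: 36.3
```

>>> step_arm([
  {"delta_pos": [0,0,-0.8],"spin": 0},
  {"delta_pos": [0,0,-0.8],"spin": 0},
  {"delta_pos": [0,0,-0.8],"spin": 0},
  {"delta_pos": [0,0,-0.8],"spin": 0},
  {"delta_pos": [0.1,0.2,-0.8],"spin": 0},
])

```text
clock: 17.68
eef_pos: [0.4325, 0.3558, 0.2085]
eef_rot: [[1.0, 0.002, 0.0], [0.002, -1.0, 0.001], [0.0, -0.001, -1.0]]
contact_force: [-0.3, -0.0, -1.1]
opening: 0.0463
grasp_force: 36.3
```

>>> step_arm([
  {"delta_pos": [0.2,0.4,-0.8],"spin": 0},
  {"delta_pos": [0.4,0.6,-0.5],"spin": 0},
  {"delta_pos": [0.5,0.8,-0.5],"spin": 0},
  {"delta_pos": [0.5,0.8,0],"spin": 0},
  {"delta_pos": [0.5,0.8,0],"spin": 0},
])

```text
clock: 18.1
eef_pos: [0.4755, 0.2867, 0.2443]
eef_rot: [[1.0, 0.001, 0.001], [0.001, -1.0, 0.001], [0.001, -0.001, -1.0]]
contact_force: [0.2, 0.5, -1.0]
opening: 0.0466
grasp_force: 36.4
```

>>> step_arm([
  {"delta_pos": [0.5,0.8,0],"spin": 0},
  {"delta_pos": [0.5,0.8,0],"spin": 0},
  {"delta_pos": [0.5,0.8,0],"spin": 0},
  {"delta_pos": [0.5,0.8,0],"spin": 0},
  {"delta_pos": [0.4,0.8,0],"spin": 0},
])

```text
clock: 18.52
eef_pos: [0.5236, 0.2064, 0.2437]
eef_rot: [[1.0, 0.001, 0.0], [0.001, -1.0, 0.0], [0.0, -0.0, -1.0]]
contact_force: [-0.1, 0.2, -0.5]
opening: 0.0459
grasp_force: 36.3
```

>>> step_arm([
  {"delta_pos": [0.3,0.8,0],"spin": 0},
  {"delta_pos": [0.2,0.8,0],"spin": 0},
  {"delta_pos": [0,0.8,0],"spin": 0},
  {"delta_pos": [0,0.8,0],"spin": 0},
  {"delta_pos": [0,0.8,0],"spin": 0},
])

```text
clock: 18.93
eef_pos: [0.5331, 0.1266, 0.2436]
eef_rot: [[1.0, 0.001, 0.0], [0.001, -1.0, 0.0], [0.0, -0.0, -1.0]]
contact_force: [0.1, -0.2, -1.6]
opening: 0.0461
grasp_force: 36.3
```

>>> step_arm([
  {"delta_pos": [0,0.8,0],"spin": 0},
  {"delta_pos": [0,0.8,0],"spin": 0},
  {"delta_pos": [0,0.8,0],"spin": 0},
  {"delta_pos": [0,0.8,0],"spin": 0},
  {"delta_pos": [0,0.8,0],"spin": 0},
])

```text
clock: 19.35
eef_pos: [0.5331, 0.0466, 0.2437]
eef_rot: [[1.0, 0.001, 0.0], [0.001, -1.0, 0.0], [0.0, -0.0, -1.0]]
contact_force: [0.5, -0.3, -1.7]
opening: 0.0463
grasp_force: 36.3
```

>>> step_arm([
  {"delta_pos": [0,0.7,0],"spin": 0},
  {"delta_pos": [0,0.4,0],"spin": 0},
  {"delta_pos": [0,0.2,0],"spin": 0},
  {"delta_pos": [0,0,0],"spin": 0},
  {"delta_pos": [0,0,0],"spin": 0},
])

```text
clock: 19.77
eef_pos: [0.5333, 0.022, 0.2431]
eef_rot: [[1.0, 0.001, 0.0], [0.001, -1.0, 0.0], [0.0, -0.0, -1.0]]
contact_force: [-0.2, -0.1, -1.3]
opening: 0.0462
grasp_force: 36.3
```

```bash
python3 - <<'E'
from tin import *
o=observe(); print(o['clock'],o['contact_force'])
c=rim(o['eef_pos'][2]-.0978+.052); np.savez('c_w6',**c)
X=c['X']; z=X[...,2]; H,S=c['hsv'][...,0],c['hsv'][...,1]
b=(H>105)&(H<125)&(S>130)&(abs(z-.107)<.003); P=X[b]; print('rack xmax',np.percentile(P[:,0],99.8),'y',np.percentile(P[:,1],[.3,99.7]))
import find; find.rings(c,.146,.003)
E
```

```text
19.7667 [-0.1635 -0.1128 -1.2865]
tcp [0.5333 0.022  0.2431] rim c [0.5336 0.0226] r 0.0221304418702643 3096 off [0.0003 0.0006] open 0.04620221938719431 36.32371938787401 rotz [ 0.0001  0.0004 -1.    ]
rack xmax 0.6508730848509252 y [-0.0559  0.0194]
z 0.146 px [340. 111.] 2066 circle [ 0.5924 -0.0191] 0.02210562659552896 2066 mean [ 0.5933 -0.0202] mid [ 0.5922 -0.0192] [0.0476 0.0474]
```

>>> step_arm([
  {"delta_pos": [-0.03,0.4,0],"spin": 0},
  {"delta_pos": [0,0.7,0],"spin": 0},
  {"delta_pos": [0,0.6,0],"spin": 0},
  {"delta_pos": [0,0.35,0],"spin": 0},
  {"delta_pos": [0,0,0.3],"spin": 0},
])

```text
clock: 20.23
eef_pos: [0.5331, -0.0215, 0.2375]
eef_rot: [[1.0, -0.002, 0.001], [-0.002, -1.0, -0.001], [0.001, 0.001, -1.0]]
contact_force: [0.5, -0.2, -1.3]
opening: 0.0463
grasp_force: 36.3
```

>>> step_arm([
  {"delta_pos": [0,0,0.5],"spin": 0},
  {"delta_pos": [0,0,0.5],"spin": 0},
  {"delta_pos": [0,0,0.25],"spin": 0},
  {"delta_pos": [0,0,0],"spin": 0},
  {"delta_pos": [0,0,0],"spin": 0},
])

```text
clock: 20.65
eef_pos: [0.5326, -0.0192, 0.2114]
eef_rot: [[1.0, 0.001, -0.001], [0.001, -1.0, 0.0], [-0.001, -0.0, -1.0]]
contact_force: [0.1, -0.2, -2.5]
opening: 0.046
grasp_force: 36.3
```

>>> step_arm([
  {"delta_pos": [0,0,0.3],"spin": 0},
  {"delta_pos": [0,0,0.3],"spin": 0},
  {"delta_pos": [0,0,0.2],"spin": 0},
  {"delta_pos": [0,0,0.15],"spin": 0},
  {"delta_pos": [0,0,0.05],"spin": 0},
])

```text
clock: 21.07
eef_pos: [0.5325, -0.0197, 0.1913]
eef_rot: [[1.0, 0.001, -0.001], [0.001, -1.0, 0.0], [-0.001, -0.0, -1.0]]
contact_force: [-4.7, 0.3, 11.4]
opening: 0.0463
grasp_force: 37.7
```

>>> step_arm([
  {"delta_pos": [0,0,0.03],"spin": 0},
  {"delta_pos": [0,0,0],"spin": 0},
  {"delta_pos": [0,0,0],"spin": 0},
  {"delta_pos": [0,0,0],"spin": 0},
  {"delta_pos": [0,0,0],"spin": 0},
])

```text
clock: 21.48
eef_pos: [0.5328, -0.0197, 0.1914]
eef_rot: [[1.0, 0.001, 0.0], [0.001, -1.0, 0.0], [0.0, -0.0, -1.0]]
contact_force: [-1.0, 0.2, 2.8]
opening: 0.0463
grasp_force: 36.7
```

>>> step_arm([
  {"delta_pos": [0,0,0],"spin": 0},
  {"delta_pos": [0,0,0],"spin": 0},
  {"delta_pos": [0,0,0],"spin": 0},
  {"delta_pos": [0,0,0],"spin": 0},
  {"delta_pos": [0,0,0],"spin": 0},
], jaw=0.85)

```text
clock: 21.9
eef_pos: [0.5327, -0.0197, 0.1913]
eef_rot: [[1.0, 0.001, 0.0], [0.001, -1.0, 0.0], [0.0, -0.0, -1.0]]
contact_force: [0.1, 0.0, 0.4]
opening: 0.0725
grasp_force: 0.0
```

```bash
python3 tin.py .146
```

```text
tcp [ 0.5327 -0.0197  0.1913] rim c [ 0.533 -0.019] r 0.022141178869036084 3006 off [0.0003 0.0007] open 0.07253127391540541 0.0 rotz [ 0.      0.0001 -1.    ]
```

>>> step_arm([
  {"delta_pos": [0,0,-0.4],"spin": 0},
  {"delta_pos": [0,0,-0.8],"spin": 0},
  {"delta_pos": [0,0,-1],"spin": 0},
  {"delta_pos": [0,0,-1],"spin": 0},
  {"delta_pos": [0,-0.3,-1],"spin": 0},
])

```text
clock: 22.37
eef_pos: [0.5326, -0.0145, 0.2767]
eef_rot: [[1.0, -0.001, -0.0], [-0.001, -1.0, -0.0], [-0.0, 0.0, -1.0]]
contact_force: [0.4, -1.1, -0.6]
opening: 0.0726
grasp_force: 0.0
```

>>> step_arm([
  {"delta_pos": [0,-0.6,-0.8],"spin": 0},
  {"delta_pos": [-0.1,-1,-0.4],"spin": 0},
  {"delta_pos": [-0.1,-1,0],"spin": 0},
  {"delta_pos": [-0.1,-1,0],"spin": 0},
  {"delta_pos": [-0.1,-1,0],"spin": 0},
])

```text
clock: 22.78
eef_pos: [0.5245, 0.0792, 0.3001]
eef_rot: [[1.0, 0.0, 0.001], [0.0, -1.0, -0.0], [0.001, 0.0, -1.0]]
contact_force: [-0.1, 0.7, -0.7]
opening: 0.0726
grasp_force: 0.0
```

>>> step_arm([
  {"delta_pos": [-0.1,-1,0],"spin": 0},
  {"delta_pos": [-0.1,-1,0],"spin": 0},
  {"delta_pos": [-0.1,-1,0],"spin": 0},
  {"delta_pos": [-0.1,-1,0],"spin": 0},
  {"delta_pos": [-0.1,-1,0],"spin": 0},
])

```text
clock: 23.2
eef_pos: [0.5143, 0.1793, 0.3]
eef_rot: [[1.0, 0.001, 0.0], [0.001, -1.0, 0.0], [0.0, -0.0, -1.0]]
contact_force: [-0.1, -0.0, 0.2]
opening: 0.0726
grasp_force: 0.0
```

>>> step_arm([
  {"delta_pos": [-0.1,-1,0],"spin": 0},
  {"delta_pos": [0,-0.8,0],"spin": 0},
  {"delta_pos": [0,-0.4,0],"spin": 0},
  {"delta_pos": [0,0,0],"spin": 0},
  {"delta_pos": [0,0,0],"spin": 0},
])

```text
clock: 23.62
eef_pos: [0.5126, 0.2218, 0.2994]
eef_rot: [[1.0, 0.001, -0.0], [0.001, -1.0, -0.0], [-0.0, 0.0, -1.0]]
contact_force: [-0.3, -0.7, 0.5]
opening: 0.0726
grasp_force: 0.0
```

```bash
python3 - <<'E'
from find import *
o=observe(); print(o['clock'],o['eef_pos'],o['opening'])
c=cam('wrist'); rings(c,.012,.003); rings(c,.03,.002,40)
E
```

```text
23.6167 [0.5126 0.2218 0.2994] 0.07263839469400235
z 0.012 px [211.  45.] 2078 circle [0.6273 0.2606] 0.01983282479666835 1026 mean [0.6273 0.2602] mid [0.6271 0.2605] [0.0514 0.0509]
z 0.012 px [221. 131.] 1722 circle [0.5432 0.2533] 0.01979579915223467 839 mean [0.5439 0.253 ] mid [0.5432 0.2532] [0.0507 0.0511]
z 0.012 px [112. 155.] 1585 circle [0.5177 0.3695] 0.020024520112523432 800 mean [0.5186 0.368 ] mid [0.5179 0.369 ] [0.0505 0.0516]
z 0.012 px [ 71. 277.] 149 circle [0.3575 0.4331] 0.029729789480623013 68 mean [0.3754 0.4318] mid [0.3741 0.4414] [0.0194 0.0726]
z 0.012 px [178. 318.] 406 circle [0.3318 0.311 ] 0.024262878142687117 391 mean [0.3184 0.3106] mid [0.3294 0.3109] [0.0494 0.0544]
z 0.03 px [393.  38.] 133 circle [0.6299 0.0684] 0.029616715857025574 38 mean [0.6308 0.0913] mid [0.6301 0.0913] [0.0649 0.0015]
z 0.03 px [209.  42.] 235 circle [0.6271 0.2604] 0.005565495753112957 226 mean [0.6271 0.2604] mid [0.627  0.2604] [0.0146 0.0149]
z 0.03 px [386. 101.] 83 circle [0.5743 0.0478] 0.04494848127983861 55 mean [0.5746 0.0912] mid [0.5734 0.0912] [0.045  0.0015]
z 0.03 px [219. 134.] 186 circle [0.5432 0.2531] 0.005501411848853786 178 mean [0.5432 0.2531] mid [0.5432 0.2531] [0.0139 0.0141]
z 0.03 px [379. 169.] 130 circle [0.5067 0.2803] 0.1909120522974309 77 mean [0.5075 0.091 ] mid [0.5071 0.0909] [0.0844 0.0018]
z 0.03 px [105. 159.] 179 circle [0.5178 0.3689] 0.0054775677096820345 175 mean [0.5178 0.3688] mid [0.5181 0.369 ] [0.0146 0.0149]
```

>>> step_arm([
  {"delta_pos": [0.5,-0.5,0.5],"spin": 0},
  {"delta_pos": [0.6,-0.6,1],"spin": 0},
  {"delta_pos": [0.42,-0.44,1],"spin": 0},
  {"delta_pos": [0,0,1],"spin": 0},
  {"delta_pos": [0,0,1],"spin": 0},
], jaw=0.5)

```text
clock: 24.08
eef_pos: [0.5435, 0.2521, 0.2082]
eef_rot: [[1.0, -0.001, -0.0], [-0.001, -1.0, -0.0], [-0.0, 0.0, -1.0]]
contact_force: [-0.3, -0.2, 0.3]
opening: 0.0424
grasp_force: 0.0
```

>>> step_arm([
  {"delta_pos": [0,0,1],"spin": 0},
  {"delta_pos": [0,0,1],"spin": 0},
  {"delta_pos": [0,0,1],"spin": 0},
  {"delta_pos": [0,0,1],"spin": 0},
  {"delta_pos": [0,0,0.8],"spin": 0},
])

```text
clock: 24.5
eef_pos: [0.5431, 0.2514, 0.1119]
eef_rot: [[1.0, -0.001, -0.001], [-0.001, -1.0, -0.001], [-0.001, 0.001, -1.0]]
contact_force: [-0.0, -1.1, 0.2]
opening: 0.0428
grasp_force: 0.0
```

>>> step_arm([
  {"delta_pos": [0,0,0.6],"spin": 0},
  {"delta_pos": [0,0,0.3],"spin": 0},
  {"delta_pos": [0,0,0.2],"spin": 0},
  {"delta_pos": [0,0,0],"spin": 0},
  {"delta_pos": [0,0,0],"spin": 0},
])

```text
clock: 24.92
eef_pos: [0.5433, 0.2531, 0.092]
eef_rot: [[1.0, 0.0, 0.001], [0.0, -1.0, 0.0], [0.001, -0.0, -1.0]]
contact_force: [0.2, -0.0, -0.4]
opening: 0.043
grasp_force: 0.0
```

```bash
python3 - <<'E'
from find import *
o=observe(); print(o['clock'],o['eef_pos'],o['opening'])
c=cam('wrist'); rings(c,.03,.002,40);rings(c,.012,.0015,40)
E
```

```text
24.9167 [0.5433 0.2531 0.092 ] 0.04299670047895395
z 0.03 px [231.  49.] 1511 circle [0.6271 0.2609] 0.005526894101914731 1451 mean [0.6272 0.2609] mid [0.6272 0.261 ] [0.0154 0.0157]
z 0.03 px [197. 251.] 136 circle [0.544  0.2826] 0.010491980729435088 136 mean [0.5477 0.2764] mid [0.5433 0.2782] [0.0226 0.0068]
z 0.03 px [307. 240.] 87 circle [0.5498 0.2288] 0.004480095147595205 87 mean [0.5527 0.2298] mid [0.5495 0.2291] [0.0099 0.0068]
z 0.03 px [251. 259.] 949 circle [0.5438 0.2536] 0.005589024452756583 909 mean [0.544  0.2536] mid [0.5434 0.2537] [0.0154 0.0151]
z 0.03 px [  5. 312.] 246 circle [0.5178 0.3662] 0.004271337453493239 243 mean [0.5177 0.364 ] mid [0.5172 0.3643] [0.0134 0.0065]
z 0.012 px [233.  56.] 10287 circle [0.6264 0.261 ] 0.019347096117287816 5318 mean [0.6264 0.2608] mid [0.6247 0.2608] [0.0461 0.0513]
z 0.012 px [251. 238.] 6637 circle [0.5431 0.2536] 0.019912307205704742 3513 mean [0.5457 0.2536] mid [0.5433 0.2537] [0.0523 0.05  ]
z 0.012 px [ 32. 280.] 3430 circle [0.5209 0.3654] 0.015900480581260118 1525 mean [0.5235 0.3614] mid [0.5185 0.3632] [0.0501 0.0393]
```

>>> step_arm([
  {"delta_pos": [0,0,0.1],"spin": 0},
  {"delta_pos": [0,0,0],"spin": 0},
  {"delta_pos": [0,0,0],"spin": 0},
  {"delta_pos": [0,0,0],"spin": 0},
  {"delta_pos": [0,0,0],"spin": 0},
], jaw=0, force=45)

```text
clock: 25.38
eef_pos: [0.5431, 0.2531, 0.0897]
eef_rot: [[1.0, 0.001, 0.0], [0.001, -1.0, 0.0], [0.0, -0.0, -1.0]]
contact_force: [-1.1, -1.3, 6.4]
opening: 0.0135
grasp_force: 43.9
```

>>> step_arm([
  {"delta_pos": [0,0,0],"spin": 0},
  {"delta_pos": [0,0,0],"spin": 0},
  {"delta_pos": [0,0,0],"spin": 0},
  {"delta_pos": [0,0,0],"spin": 0},
  {"delta_pos": [0,0,0],"spin": 0},
])

```text
clock: 25.8
eef_pos: [0.5431, 0.2532, 0.0897]
eef_rot: [[1.0, 0.001, 0.0], [0.001, -1.0, 0.0], [0.0, -0.0, -1.0]]
contact_force: [-1.2, -1.3, 6.8]
opening: 0.0138
grasp_force: 43.9
```

>>> step_arm([
  {"delta_pos": [0,0,-0.2],"spin": 0},
  {"delta_pos": [0,0,-0.4],"spin": 0},
  {"delta_pos": [0,0,-0.6],"spin": 0},
  {"delta_pos": [0,0,-0.3],"spin": 0},
  {"delta_pos": [0,0,0],"spin": 0},
])

```text
clock: 26.22
eef_pos: [0.5437, 0.2535, 0.1214]
eef_rot: [[1.0, 0.0, 0.003], [0.0, -1.0, 0.001], [0.003, -0.001, -1.0]]
contact_force: [0.5, 0.7, -0.2]
opening: 0.0135
grasp_force: 43.9
```

```bash
cat > lid.py <<'E'
from find import *
o=observe(); p=o['eef_pos']; print(o['clock'],p,o['opening'],o['grasp_force'],o['eef_rot'][:,2])
c=cam('wrist'); X=c['X']; near=(np.hypot(X[...,0]-p[0],X[...,1]-p[1])<.04)&(c['hsv'][...,2]>110)&(c['hsv'][...,1]<70)&(X[...,2]<p[2]-.06)
k,l,st,ce=cv2.connectedComponentsWithStats(near.astype(np.uint8)); i=1+st[1:,4].argmax(); P=X[l==i]
z=np.median(P[:,2]); print('flange top z',z,'below tcp',p[2]-z,'n',len(P)); P=P[abs(P[:,2]-z)<.004]
A=np.c_[P[:,:2]-p[:2],np.ones(len(P))]; s=np.linalg.lstsq(A,P[:,2],rcond=None)[0]; print('tilt deg',np.degrees(s[:2]))
m=np.zeros(l.shape,np.uint8); m[l==i]=1
cn=max(cv2.findContours(m,cv2.RETR_EXTERNAL,cv2.CHAIN_APPROX_NONE)[0],key=len)[:,0]
W=np.array([ray(c,u,v,z)[:2] for u,v in cn]); W=W[(W[:,0]>p[0]+.002)]; d=np.hypot(*(W-p[:2]).T); W=W[abs(d-.026)<.004]
s,r,n=circ(W); print('flange c off',s-p[:2],'r',r,n)
E
python3 lid.py
```

```text
26.2167 [0.5437 0.2535 0.1214] 0.013455257031452719 43.861361145973206 [ 0.0025  0.0011 -1.    ]
flange top z 0.04386111036708465 below tcp 0.07754196186575868 n 3801
tilt deg [-0.1585 -0.0686]
flange c off [0.0007 0.0008] r 0.025261342934238765 147
```

>>> step_arm([
  {"delta_pos": [0,0,-0.5],"spin": 0},
  {"delta_pos": [0,0,-1],"spin": 0},
  {"delta_pos": [0,0,-1],"spin": 0},
  {"delta_pos": [0,0,-1],"spin": 0},
  {"delta_pos": [0,0.3,-1],"spin": 0},
])

```text
clock: 26.68
eef_pos: [0.5425, 0.248, 0.2106]
eef_rot: [[1.0, 0.002, -0.001], [0.002, -1.0, 0.001], [-0.001, -0.001, -1.0]]
contact_force: [0.7, -0.0, 0.1]
opening: 0.0136
grasp_force: 43.9
```

>>> step_arm([
  {"delta_pos": [0.2,0.5,-1],"spin": 0},
  {"delta_pos": [0.2,0.7,-1],"spin": 0},
  {"delta_pos": [0.2,0.9,-0.5],"spin": 0},
  {"delta_pos": [0.2,0.9,0],"spin": 0},
  {"delta_pos": [0.2,0.9,0],"spin": 0},
])

```text
clock: 27.1
eef_pos: [0.5631, 0.1684, 0.2604]
eef_rot: [[1.0, 0.001, 0.001], [0.001, -1.0, 0.0], [0.001, -0.0, -1.0]]
contact_force: [0.9, -0.5, -0.5]
opening: 0.0136
grasp_force: 43.9
```

>>> step_arm([
  {"delta_pos": [0.2,0.9,0],"spin": 0},
  {"delta_pos": [0.2,0.9,0],"spin": 0},
  {"delta_pos": [0.2,0.9,0],"spin": 0},
  {"delta_pos": [0.2,0.9,0],"spin": 0},
  {"delta_pos": [0.2,0.9,0],"spin": 0},
])

```text
clock: 27.52
eef_pos: [0.5829, 0.0782, 0.2596]
eef_rot: [[1.0, 0.001, -0.0], [0.001, -1.0, 0.0], [-0.0, -0.0, -1.0]]
contact_force: [-0.2, 0.2, -0.3]
opening: 0.0134
grasp_force: 43.9
```

>>> step_arm([
  {"delta_pos": [0.2,0.9,0],"spin": 0},
  {"delta_pos": [0.2,0.9,0],"spin": 0},
  {"delta_pos": [0,0.9,0],"spin": 0},
  {"delta_pos": [0,0.7,0],"spin": 0},
  {"delta_pos": [0,0.4,0],"spin": 0},
])

```text
clock: 27.93
eef_pos: [0.591, 0.0012, 0.2594]
eef_rot: [[1.0, -0.001, -0.0], [-0.001, -1.0, -0.0], [-0.0, 0.0, -1.0]]
contact_force: [0.2, -0.2, 0.3]
opening: 0.0141
grasp_force: 43.9
```

>>> step_arm([
  {"delta_pos": [0,0.2,0],"spin": 0},
  {"delta_pos": [0,0,0],"spin": 0},
  {"delta_pos": [0,0,0],"spin": 0},
  {"delta_pos": [0,0,0],"spin": 0},
  {"delta_pos": [0,0,0],"spin": 0},
])

```text
clock: 28.35
eef_pos: [0.5911, 0.0, 0.2593]
eef_rot: [[1.0, 0.002, -0.0], [0.002, -1.0, 0.0], [-0.0, -0.0, -1.0]]
contact_force: [0.2, -0.2, -0.5]
opening: 0.0135
grasp_force: 43.9
```

```bash
python3 lid.py
```

```text
28.35 [0.5911 0.     0.2593] 0.013541275856882246 43.90296220779419 [-0.0001  0.0003 -1.    ]
flange top z 0.18142912266469063 below tcp 0.0778836011313675 n 4792
tilt deg [ 0.0719 -0.2024]
flange c off [0.0016 0.0011] r 0.024453401134983618 154
```

>>> step_arm([
  {"delta_pos": [0.05,0.3,0],"spin": 0},
  {"delta_pos": [0,0.4,0],"spin": 0},
  {"delta_pos": [0,0.3,0],"spin": 0},
  {"delta_pos": [0,0,0.2],"spin": 0},
  {"delta_pos": [0,0,0.4],"spin": 0},
])

```text
clock: 28.82
eef_pos: [0.5924, -0.0216, 0.2475]
eef_rot: [[1.0, -0.001, 0.001], [-0.001, -1.0, -0.0], [0.001, 0.0, -1.0]]
contact_force: [0.7, -0.2, -0.8]
opening: 0.014
grasp_force: 43.9
```

>>> step_arm([
  {"delta_pos": [0,0,0.3],"spin": 0},
  {"delta_pos": [0,0,0],"spin": 0},
  {"delta_pos": [0,0,0],"spin": 0},
  {"delta_pos": [0,0,0],"spin": 0},
  {"delta_pos": [0,0,0],"spin": 0},
])

```text
clock: 29.23
eef_pos: [0.5922, -0.0207, 0.2415]
eef_rot: [[1.0, 0.001, 0.0], [0.001, -1.0, 0.0], [0.0, -0.0, -1.0]]
contact_force: [0.2, 0.9, -0.8]
opening: 0.0136
grasp_force: 43.9
```

>>> step_arm([
  {"delta_pos": [0,-0.03,0.2],"spin": 0},
  {"delta_pos": [0,0,0.2],"spin": 0},
  {"delta_pos": [0,0,0.1],"spin": 0},
  {"delta_pos": [0,0,0],"spin": 0},
  {"delta_pos": [0,0,0],"spin": 0},
])

```text
clock: 29.65
eef_pos: [0.5921, -0.0203, 0.2311]
eef_rot: [[1.0, 0.001, -0.0], [0.001, -1.0, 0.0], [-0.0, -0.0, -1.0]]
contact_force: [0.1, 0.2, -0.9]
opening: 0.0139
grasp_force: 43.9
```

>>> step_arm([
  {"delta_pos": [0,0,0.1],"spin": 0},
  {"delta_pos": [0,0,0.1],"spin": 0},
  {"delta_pos": [0,0,0],"spin": 0},
  {"delta_pos": [0,0,0],"spin": 0},
  {"delta_pos": [0,0,0],"spin": 0},
])

```text
clock: 30.07
eef_pos: [0.5923, -0.0203, 0.2277]
eef_rot: [[1.0, 0.0, 0.001], [0.0, -1.0, -0.0], [0.001, 0.0, -1.0]]
contact_force: [-2.4, -0.5, 6.7]
opening: 0.0137
grasp_force: 44.5
```

```bash
python3 lid.py
```

```text
30.0667 [ 0.5923 -0.0203  0.2277] 0.013711624448343928 44.54724311828613 [ 0.0006 -0.0001 -1.    ]
flange top z 0.15016873612724546 below tcp 0.07753566838233825 n 3547
tilt deg [ 0.0047 -0.0478]
flange c off [0.001  0.0007] r 0.02466273793810552 149
```

>>> step_arm([
  {"delta_pos": [0,0,0],"spin": 0},
  {"delta_pos": [0,0,0],"spin": 0},
  {"delta_pos": [0,0,0],"spin": 0},
  {"delta_pos": [0,0,0],"spin": 0},
  {"delta_pos": [0,0,0],"spin": 0},
], jaw=0.5)

```text
clock: 30.53
eef_pos: [0.5921, -0.0203, 0.2272]
eef_rot: [[1.0, 0.001, -0.0], [0.001, -1.0, 0.0], [-0.0, -0.0, -1.0]]
contact_force: [0.5, -0.3, 0.3]
opening: 0.0426
grasp_force: 0.0
```

>>> step_arm([
  {"delta_pos": [0,0,-0.4],"spin": 0},
  {"delta_pos": [0,0,-0.8],"spin": 0},
  {"delta_pos": [0,0,-1],"spin": 0},
  {"delta_pos": [0,0,-0.8],"spin": 0},
  {"delta_pos": [0,-0.3,-0.6],"spin": 0},
])

```text
clock: 30.95
eef_pos: [0.5924, -0.0151, 0.3013]
eef_rot: [[1.0, -0.001, 0.001], [-0.001, -1.0, -0.0], [0.001, 0.0, -1.0]]
contact_force: [0.6, -0.5, 0.0]
opening: 0.0424
grasp_force: 0.0
```

```bash
python3 - <<'E'
from find import *
o=observe(); print(o['clock'],o['eef_pos'])
c=cam('wrist'); rings(c,.150,.002,100); rings(c,.168,.002,60)
E
```

```text
30.95 [ 0.5924 -0.0151  0.3013]
z 0.15 px [258. 197.] 3700 circle [ 0.5925 -0.0199] 0.019950915961138863 1886 mean [ 0.594  -0.0198] mid [ 0.5927 -0.0199] [0.0507 0.0517]
z 0.168 px [259. 206.] 448 circle [ 0.5929 -0.0198] 0.005564862670930298 430 mean [ 0.5931 -0.0198] mid [ 0.5928 -0.0198] [0.0153 0.0145]
```

>>> step_arm([
  {"delta_pos": [0,-0.6,0],"spin": 0},
  {"delta_pos": [0,-1,0],"spin": 0},
  {"delta_pos": [0,-1,0],"spin": 0},
  {"delta_pos": [0,-1,0],"spin": 0},
  {"delta_pos": [0,-1,0],"spin": 0},
])

```text
clock: 31.42
eef_pos: [0.5915, 0.0797, 0.2983]
eef_rot: [[1.0, 0.001, -0.001], [0.001, -1.0, 0.0], [-0.001, -0.0, -1.0]]
contact_force: [-0.1, -1.1, -0.1]
opening: 0.0424
grasp_force: 0.0
```

>>> step_arm([
  {"delta_pos": [0,-1,0],"spin": 0},
  {"delta_pos": [0,-1,0],"spin": 0},
  {"delta_pos": [0,-1,0],"spin": 0},
  {"delta_pos": [0,-1,0],"spin": 0},
  {"delta_pos": [0,-1,0],"spin": 0},
])

```text
clock: 31.83
eef_pos: [0.5912, 0.1797, 0.2983]
eef_rot: [[1.0, 0.001, -0.001], [0.001, -1.0, -0.0], [-0.001, 0.0, -1.0]]
contact_force: [1.1, -0.4, 0.4]
opening: 0.0427
grasp_force: 0.0
```

>>> step_arm([
  {"delta_pos": [0,-1,0],"spin": 0},
  {"delta_pos": [0,-0.7,0],"spin": 0},
  {"delta_pos": [0,-0.3,0],"spin": 0},
  {"delta_pos": [0,0,0],"spin": 0},
  {"delta_pos": [0,0,0],"spin": 0},
])

```text
clock: 32.25
eef_pos: [0.592, 0.2172, 0.2988]
eef_rot: [[1.0, 0.0, -0.001], [0.0, -1.0, -0.0], [-0.001, 0.0, -1.0]]
contact_force: [0.3, -1.5, -0.5]
opening: 0.0427
grasp_force: 0.0
```

```bash
python3 - <<'E'
from find import *
o=observe(); print(o['clock'],o['eef_pos'])
c=cam('wrist'); rings(c,.012,.003); rings(c,.03,.002,40)
E
```

```text
32.25 [0.592  0.2172 0.2988]
z 0.012 px [209. 127.] 1742 circle [0.6274 0.2606] 0.019732187487401263 848 mean [0.6279 0.2602] mid [0.6271 0.2607] [0.0513 0.0507]
z 0.012 px [116. 225.] 1327 circle [0.5175 0.3696] 0.02037827440864153 660 mean [0.5194 0.3679] mid [0.5177 0.3694] [0.0514 0.0521]
z 0.03 px [388.  41.] 91 circle [ 0.7066 -0.0058] 0.09824978300225236 91 mean [0.7071 0.0914] mid [0.7089 0.0904] [0.0482 0.0034]
z 0.03 px [381. 104.] 113 circle [ 0.6501 -0.0077] 0.10115178247043564 113 mean [0.6507 0.0915] mid [0.6493 0.0914] [0.0677 0.0014]
z 0.03 px [207. 129.] 194 circle [0.6274 0.2605] 0.005535305271847484 186 mean [0.6274 0.2604] mid [0.6273 0.2606] [0.0137 0.0151]
z 0.03 px [373. 191.] 154 circle [0.5609 0.0262] 0.07214601844114525 26 mean [0.5631 0.0911] mid [0.56   0.0911] [0.1076 0.0014]
z 0.03 px [109. 232.] 154 circle [0.5179 0.369 ] 0.005667790078221892 146 mean [0.518  0.3688] mid [0.5178 0.3694] [0.0154 0.0153]
z 0.03 px [365. 264.] 55 circle [0.4803 0.1079] 0.021627979085836524 19 mean [0.481 0.091] mid [0.4817 0.091 ] [0.0473 0.0013]
```

>>> step_arm([
  {"delta_pos": [0.6,-0.7,0.5],"spin": 0},
  {"delta_pos": [0.6,-0.8,1],"spin": 0},
  {"delta_pos": [0.55,-0.63,1],"spin": 0},
  {"delta_pos": [0,0,1],"spin": 0},
  {"delta_pos": [0,0,1],"spin": 0},
])

```text
clock: 32.72
eef_pos: [0.6274, 0.2596, 0.208]
eef_rot: [[1.0, -0.0, -0.0], [-0.0, -1.0, -0.0], [-0.0, 0.0, -1.0]]
contact_force: [-0.4, -0.6, -0.5]
opening: 0.0428
grasp_force: 0.0
```

>>> step_arm([
  {"delta_pos": [0,0,1],"spin": 0},
  {"delta_pos": [0,0,1],"spin": 0},
  {"delta_pos": [0,0,1],"spin": 0},
  {"delta_pos": [0,0,1],"spin": 0},
  {"delta_pos": [0,0,0.8],"spin": 0},
])

```text
clock: 33.13
eef_pos: [0.6271, 0.2587, 0.1117]
eef_rot: [[1.0, -0.001, -0.001], [-0.001, -1.0, -0.001], [-0.001, 0.001, -1.0]]
contact_force: [0.6, -0.5, -0.5]
opening: 0.0423
grasp_force: 0.0
```

>>> step_arm([
  {"delta_pos": [0,0,0.6],"spin": 0},
  {"delta_pos": [0,0,0.3],"spin": 0},
  {"delta_pos": [0,0,0.2],"spin": 0},
  {"delta_pos": [0,0,0],"spin": 0},
  {"delta_pos": [0,0,0],"spin": 0},
])

```text
clock: 33.55
eef_pos: [0.6273, 0.2605, 0.092]
eef_rot: [[1.0, 0.0, 0.001], [0.0, -1.0, 0.0], [0.001, -0.0, -1.0]]
contact_force: [-0.1, 0.1, 1.0]
opening: 0.0427
grasp_force: 0.0
```

```bash
python3 - <<'E'
from find import *
o=observe(); print(o['clock'],o['eef_pos'],o['opening'])
c=cam('wrist'); rings(c,.03,.002,400)
E
```

```text
33.55 [0.6273 0.2605 0.092 ] 0.042740262780229396
z 0.03 px [251. 259.] 954 circle [0.6279 0.261 ] 0.005588489964439341 915 mean [0.6281 0.261 ] mid [0.6277 0.2611] [0.0152 0.0152]
```

>>> step_arm([
  {"delta_pos": [0,0,0.1],"spin": 0},
  {"delta_pos": [0,0,0],"spin": 0},
  {"delta_pos": [0,0,0],"spin": 0},
  {"delta_pos": [0,0,0],"spin": 0},
  {"delta_pos": [0,0,0],"spin": 0},
], jaw=0, force=45)

```text
clock: 34.02
eef_pos: [0.6271, 0.2604, 0.0897]
eef_rot: [[1.0, 0.001, 0.0], [0.001, -1.0, 0.0], [0.0, -0.0, -1.0]]
contact_force: [-1.4, -1.1, 6.5]
opening: 0.0138
grasp_force: 44.0
```

>>> step_arm([
  {"delta_pos": [0,0,0],"spin": 0},
  {"delta_pos": [0,0,0],"spin": 0},
  {"delta_pos": [0,0,0],"spin": 0},
  {"delta_pos": [0,0,-0.2],"spin": 0},
  {"delta_pos": [0,0,-0.5],"spin": 0},
])

```text
clock: 34.43
eef_pos: [0.6264, 0.26, 0.1025]
eef_rot: [[1.0, 0.001, -0.002], [0.001, -1.0, -0.001], [-0.002, 0.001, -1.0]]
contact_force: [-0.3, -0.5, -0.4]
opening: 0.0136
grasp_force: 43.9
```

>>> step_arm([
  {"delta_pos": [0,0,-0.8],"spin": 0},
  {"delta_pos": [0,0,-1],"spin": 0},
  {"delta_pos": [0,0,-1],"spin": 0},
  {"delta_pos": [0,0,-1],"spin": 0},
  {"delta_pos": [-0.2,0.3,-1],"spin": 0},
])

```text
clock: 34.85
eef_pos: [0.6231, 0.2554, 0.202]
eef_rot: [[1.0, 0.002, 0.001], [0.002, -1.0, 0.001], [0.001, -0.001, -1.0]]
contact_force: [0.7, 1.1, -0.2]
opening: 0.0138
grasp_force: 43.9
```

>>> step_arm([
  {"delta_pos": [-0.3,0.5,-1],"spin": 0},
  {"delta_pos": [-0.4,0.7,-1],"spin": 0},
  {"delta_pos": [-0.4,0.9,-0.7],"spin": 0},
  {"delta_pos": [-0.4,0.9,-0.3],"spin": 0},
  {"delta_pos": [-0.4,0.9,0],"spin": 0},
])

```text
clock: 35.27
eef_pos: [0.585, 0.176, 0.2626]
eef_rot: [[1.0, 0.001, 0.004], [0.001, -1.0, 0.001], [0.004, -0.001, -1.0]]
contact_force: [0.9, 0.1, -0.4]
opening: 0.0138
grasp_force: 43.9
```

>>> step_arm([
  {"delta_pos": [-0.4,0.9,0],"spin": 0},
  {"delta_pos": [-0.4,0.9,0],"spin": 0},
  {"delta_pos": [-0.4,0.9,0],"spin": 0},
  {"delta_pos": [-0.4,0.9,0],"spin": 0},
  {"delta_pos": [-0.4,0.9,0],"spin": 0},
])

```text
clock: 35.68
eef_pos: [0.5446, 0.0857, 0.2608]
eef_rot: [[1.0, 0.001, 0.001], [0.001, -1.0, -0.0], [0.001, 0.0, -1.0]]
contact_force: [0.6, 0.3, -0.3]
opening: 0.0139
grasp_force: 43.9
```

>>> step_arm([
  {"delta_pos": [-0.4,0.9,0],"spin": 0},
  {"delta_pos": [-0.2,0.9,0],"spin": 0},
  {"delta_pos": [0,0.9,0],"spin": 0},
  {"delta_pos": [0,0.7,0],"spin": 0},
  {"delta_pos": [0,0.4,0],"spin": 0},
])

```text
clock: 36.1
eef_pos: [0.5331, 0.0087, 0.2606]
eef_rot: [[1.0, -0.001, 0.001], [-0.001, -1.0, -0.001], [0.001, 0.001, -1.0]]
contact_force: [-0.7, -0.4, -0.8]
opening: 0.0137
grasp_force: 43.9
```

>>> step_arm([
  {"delta_pos": [0,0.2,0],"spin": 0},
  {"delta_pos": [0,0,0],"spin": 0},
  {"delta_pos": [0,0,0],"spin": 0},
  {"delta_pos": [0,0,0],"spin": 0},
  {"delta_pos": [0,0,0],"spin": 0},
])

```text
clock: 36.52
eef_pos: [0.5331, 0.0072, 0.2593]
eef_rot: [[1.0, 0.002, -0.0], [0.002, -1.0, 0.0], [-0.0, -0.0, -1.0]]
contact_force: [0.4, -0.0, -0.4]
opening: 0.0137
grasp_force: 43.9
```

```bash
python3 lid.py
```

```text
36.5167 [0.5331 0.0072 0.2593] 0.013670691178434544 43.8866651058197 [-0.0001  0.0003 -1.    ]
flange top z 0.1813462780597794 below tcp 0.07798566594538167 n 5209
tilt deg [ 0.047  -0.2143]
flange c off [0.0019 0.0013] r 0.024265126578300936 156
```

>>> step_arm([
  {"delta_pos": [-0.03,0.3,0],"spin": 0},
  {"delta_pos": [0,0.5,0],"spin": 0},
  {"delta_pos": [0,0.35,0],"spin": 0},
  {"delta_pos": [0,0.19,0.2],"spin": 0},
  {"delta_pos": [0,0,0.4],"spin": 0},
])

```text
clock: 36.98
eef_pos: [0.5328, -0.022, 0.2474]
eef_rot: [[1.0, -0.001, 0.001], [-0.001, -1.0, -0.0], [0.001, 0.0, -1.0]]
contact_force: [0.2, 0.4, 0.4]
opening: 0.0139
grasp_force: 43.9
```

>>> step_arm([
  {"delta_pos": [0,0,0.3],"spin": 0},
  {"delta_pos": [0,0,0],"spin": 0},
  {"delta_pos": [0,0,0],"spin": 0},
  {"delta_pos": [0,0,0],"spin": 0},
  {"delta_pos": [0,0,0],"spin": 0},
])

```text
clock: 37.4
eef_pos: [0.5326, -0.0202, 0.2415]
eef_rot: [[1.0, 0.001, 0.0], [0.001, -1.0, 0.0], [0.0, -0.0, -1.0]]
contact_force: [0.9, 0.1, -0.7]
opening: 0.0134
grasp_force: 43.9
```

>>> step_arm([
  {"delta_pos": [0,0,0.2],"spin": 0},
  {"delta_pos": [0,0,0.2],"spin": 0},
  {"delta_pos": [0,0,0.1],"spin": 0},
  {"delta_pos": [0,0,0],"spin": 0},
  {"delta_pos": [0,0,0],"spin": 0},
])

```text
clock: 37.82
eef_pos: [0.5325, -0.0205, 0.2311]
eef_rot: [[1.0, 0.001, -0.0], [0.001, -1.0, 0.0], [-0.0, -0.0, -1.0]]
contact_force: [-0.1, 0.1, 0.4]
opening: 0.0135
grasp_force: 43.9
```

>>> step_arm([
  {"delta_pos": [0,0,0.1],"spin": 0},
  {"delta_pos": [0,0,0.1],"spin": 0},
  {"delta_pos": [0,0,0],"spin": 0},
  {"delta_pos": [0,0,0],"spin": 0},
  {"delta_pos": [0,0,0],"spin": 0},
])

```text
clock: 38.23
eef_pos: [0.5327, -0.0205, 0.2277]
eef_rot: [[1.0, 0.0, 0.001], [0.0, -1.0, -0.0], [0.001, 0.0, -1.0]]
contact_force: [-1.5, 0.2, 7.3]
opening: 0.0134
grasp_force: 44.6
```

```bash
python3 lid.py
```

```text
38.2333 [ 0.5327 -0.0205  0.2277] 0.013405380335417199 44.62820649147034 [ 0.0006 -0.0002 -1.    ]
flange top z 0.15015931607590532 below tcp 0.07749645340752634 n 3305
tilt deg [-0.0289 -0.0807]
flange c off [0.0017 0.0006] r 0.024052931706756906 153
```

>>> step_arm([
  {"delta_pos": [0,0,0],"spin": 0},
  {"delta_pos": [0,0,0],"spin": 0},
  {"delta_pos": [0,0,0],"spin": 0},
  {"delta_pos": [0,0,0],"spin": 0},
  {"delta_pos": [0,0,0],"spin": 0},
], jaw=0.5)

```text
clock: 38.7
eef_pos: [0.5325, -0.0206, 0.2272]
eef_rot: [[1.0, 0.001, -0.0], [0.001, -1.0, 0.0], [-0.0, -0.0, -1.0]]
contact_force: [-0.0, -0.0, -0.7]
opening: 0.0428
grasp_force: 0.0
```

>>> step_arm([
  {"delta_pos": [0,0,-0.4],"spin": 0},
  {"delta_pos": [0,0,-0.8],"spin": 0},
  {"delta_pos": [0,0,-1],"spin": 0},
  {"delta_pos": [0,0,-1],"spin": 0},
  {"delta_pos": [0,0.3,-1],"spin": 0},
])

```text
clock: 39.12
eef_pos: [0.5324, -0.0255, 0.3129]
eef_rot: [[1.0, 0.002, 0.0], [0.002, -1.0, 0.0], [0.0, -0.0, -1.0]]
contact_force: [-0.7, 0.3, -0.8]
opening: 0.0426
grasp_force: 0.0
```

>>> step_arm([
  {"delta_pos": [0.2,0.8,-0.5],"spin": 0},
  {"delta_pos": [0.5,0.9,0],"spin": 0},
  {"delta_pos": [0.5,0.9,0],"spin": 0},
  {"delta_pos": [0.5,0.9,0],"spin": 0},
  {"delta_pos": [0.5,0.9,0],"spin": 0},
])

```text
clock: 39.53
eef_pos: [0.5769, -0.1154, 0.322]
eef_rot: [[1.0, 0.001, 0.0], [0.001, -1.0, -0.0], [0.0, 0.0, -1.0]]
contact_force: [0.8, 0.4, 0.2]
opening: 0.0429
grasp_force: 0.0
```

>>> step_arm([
  {"delta_pos": [0.5,0.9,0],"spin": 0},
  {"delta_pos": [0.5,0.9,0],"spin": 0},
  {"delta_pos": [0.2,0.4,0],"spin": 0},
  {"delta_pos": [0,0,0],"spin": 0},
  {"delta_pos": [0,0,0],"spin": 0},
])

```text
clock: 39.95
eef_pos: [0.6004, -0.158, 0.3214]
eef_rot: [[1.0, 0.001, -0.0], [0.001, -1.0, 0.001], [-0.0, -0.001, -1.0]]
contact_force: [-0.3, 0.4, 0.5]
opening: 0.043
grasp_force: 0.0
```

```bash
python3 - <<'E'
from find import *
o=observe(); print(o['clock'],o['eef_pos'])
c=cam('wrist'); save(c,'w7',k=1.5); H,S=c['hsv'][...,0],c['hsv'][...,1]; X=c['X']
m=((H<8)|(H>172))&(S>150)&(abs(X[...,2]-.205)<.004); P=X[m]; print('knob top',circ(P[:,:2]),(P.min(0)+P.max(0))/2,np.ptp(P,0))
rings(c,.150,.002,100); rings(c,.168,.002,60)
E
```

```text
39.95 [ 0.6004 -0.158   0.3214]
knob top (array([ 0.6279, -0.2034]), np.float64(0.005506863853642315), 560) [ 0.6278 -0.2036  0.2039] [0.0149 0.0152 0.0058]
z 0.15 px [ 68. 198.] 2992 circle [ 0.5924 -0.0197] 0.02037016675581985 1477 mean [ 0.5942 -0.022 ] mid [ 0.5928 -0.0201] [0.051  0.0516]
z 0.15 px [ 76. 263.] 1937 circle [ 0.5359 -0.0199] 0.018910043326671778 856 mean [ 0.5412 -0.0212] mid [ 0.5355 -0.0202] [0.0476 0.0526]
z 0.168 px [ 53. 208.] 387 circle [ 0.5928 -0.0206] 0.005646741083552021 370 mean [ 0.5929 -0.0207] mid [ 0.5928 -0.0202] [0.0154 0.0159]
z 0.168 px [ 65. 284.] 320 circle [ 0.5336 -0.0207] 0.005638748864251172 306 mean [ 0.5339 -0.0209] mid [ 0.5332 -0.0207] [0.0155 0.0157]
z 0.168 px [ 69. 352.] 161 circle [ 0.4715 -0.0169] 0.00687875053734002 145 mean [ 0.474  -0.0148] mid [ 0.4723 -0.015 ] [0.0164 0.0158]
```

View pics/w7.png

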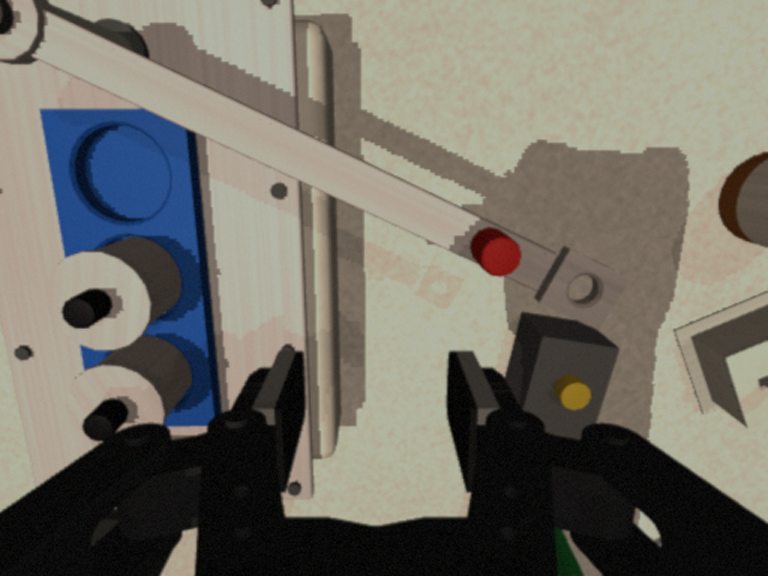

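>>> step_arm([
  {"delta_pos": [0.4,0.7,0],"spin": 0},
  {"delta_pos": [0.5,0.8,0],"spin": 0},
  {"delta_pos": [0.46,0.8,0.3],"spin": 0},
  {"delta_pos": [0,0,0.7],"spin": 0},
  {"delta_pos": [0,0,0.8],"spin": 0},
])

```text
clock: 40.42
eef_pos: [0.6281, -0.2041, 0.2856]
eef_rot: [[1.0, 0.001, 0.001], [0.001, -1.0, -0.0], [0.001, 0.0, -1.0]]
contact_force: [-1.1, 0.1, -0.4]
opening: 0.0428
grasp_force: 0.0
```

>>> step_arm([
  {"delta_pos": [0,0,0.7],"spin": 0},
  {"delta_pos": [0,0,0.4],"spin": 0},
  {"delta_pos": [0,0,0.2],"spin": 0},
  {"delta_pos": [0,0,0],"spin": 0},
  {"delta_pos": [0,0,0],"spin": 0},
])

```text
clock: 40.83
eef_pos: [0.628, -0.2041, 0.26]
eef_rot: [[1.0, 0.001, 0.001], [0.001, -1.0, -0.0], [0.001, 0.0, -1.0]]
contact_force: [0.2, 0.7, 0.4]
opening: 0.043
grasp_force: 0.0
```

>>> step_arm([
  {"delta_pos": [0,0,0],"spin": 0},
  {"delta_pos": [0,0,0],"spin": 0},
  {"delta_pos": [0,0,0],"spin": 0},
  {"delta_pos": [0,0,0],"spin": 0},
  {"delta_pos": [0,0,0],"spin": 0},
], jaw=0, force=25)

```text
clock: 41.25
eef_pos: [0.6281, -0.2046, 0.26]
eef_rot: [[1.0, 0.0, 0.001], [0.0, -1.0, -0.0], [0.001, 0.0, -1.0]]
contact_force: [-1.1, -0.6, 6.5]
opening: 0.0147
grasp_force: 24.7
```

```bash
python3 - <<'E'
from find import *
o=observe(); print(o['clock'],o['eef_pos'],o['opening'],o['grasp_force'],o['contact_force'])
px,py,r=.7172,-.019,.205
th=np.radians([64.2,62,59,55,50,45,40,35,30,25,20,15,10,6,3,1,0])
x=px-r*np.cos(th); y=py-r*np.sin(th)
for a,b,c in zip(np.degrees(th)[1:],np.diff(x)/.02,-np.diff(y)/.02): print(a.round(),b.round(2),c.round(2))
E
```

```text
41.25 [ 0.6281 -0.2046  0.26  ] 0.014657961977546033 24.705887138843536 [-1.0623 -0.6362  6.5098]
62.0 -0.35 -0.18
59.0 -0.47 -0.26
55.0 -0.6 -0.39
50.0 -0.71 -0.54
45.0 -0.66 -0.6
40.0 -0.6 -0.66
35.0 -0.54 -0.71
30.0 -0.48 -0.75
25.0 -0.41 -0.79
20.0 -0.34 -0.83
15.0 -0.27 -0.85
10.0 -0.19 -0.87
6.0 -0.1 -0.71
3.0 -0.04 -0.53
1.0 -0.01 -0.36
0.0 -0.0 -0.18
```

>>> step_arm([
  {"delta_pos": [-0.35,-0.18,0],"spin": 0},
  {"delta_pos": [-0.47,-0.26,0],"spin": 0},
  {"delta_pos": [-0.6,-0.39,0],"spin": 0},
  {"delta_pos": [-0.71,-0.54,0],"spin": 0},
  {"delta_pos": [-0.66,-0.6,0],"spin": 0},
])

```text
clock: 41.67
eef_pos: [0.571, -0.167, 0.2599]
eef_rot: [[1.0, -0.002, -0.0], [-0.002, -1.0, -0.003], [-0.0, 0.003, -1.0]]
contact_force: [-5.8, -8.1, 11.0]
opening: 0.0149
grasp_force: 25.3
```

>>> step_arm([
  {"delta_pos": [-0.6,-0.66,0],"spin": 0},
  {"delta_pos": [-0.54,-0.71,0],"spin": 0},
  {"delta_pos": [-0.48,-0.75,0],"spin": 0},
  {"delta_pos": [-0.2,-0.4,0],"spin": 0},
  {"delta_pos": [0,0,0],"spin": 0},
])

```text
clock: 42.08
eef_pos: [0.5331, -0.1148, 0.2594]
eef_rot: [[1.0, 0.0, -0.004], [0.0, -1.0, -0.002], [-0.004, 0.002, -1.0]]
contact_force: [-16.7, -8.6, 11.4]
opening: 0.0148
grasp_force: 25.8
```

```bash
cat > knob.py <<'E'
from find import *
o=observe(); print(o['clock'],o['eef_pos'],o['opening'],o['contact_force'])
c=cam('wrist'); np.savez('c_k',**c); H,S=c['hsv'][...,0],c['hsv'][...,1]; X=c['X']
m=((H<8)|(H>172))&(S>150)&(abs(X[...,2]-.205)<.004); P=X[m]; print('knob top',circ(P[:,:2]),(P.min(0)+P.max(0))/2,np.ptp(P,0))
E
python3 knob.py
```

```text
42.0833 [ 0.5331 -0.1148  0.2594] 0.014847163694200362 [-16.6845  -8.5795  11.4301]
knob top (array([ 0.5338, -0.1144]), np.float64(0.005719061677020987), 1076) [ 0.5342 -0.1144  0.2046] [0.0181 0.015  0.0072]
```

>>> step_arm([
  {"delta_pos": [-0.46,-0.66,0],"spin": 0},
  {"delta_pos": [-0.32,-0.83,0],"spin": 0},
  {"delta_pos": [-0.26,-0.86,0],"spin": 0},
  {"delta_pos": [-0.18,-0.87,0],"spin": 0},
  {"delta_pos": [-0.08,-0.5,0],"spin": 0},
])

```text
clock: 42.55
eef_pos: [0.5091, -0.0388, 0.2595]
eef_rot: [[1.0, 0.002, 0.0], [0.002, -1.0, -0.0], [0.0, 0.0, -1.0]]
contact_force: [-0.3, -1.9, 0.8]
opening: 0.0151
grasp_force: 25.1
```

>>> step_arm([
  {"delta_pos": [-0.03,-0.4,0],"spin": 0},
  {"delta_pos": [0,-0.3,0],"spin": 0},
  {"delta_pos": [0,-0.2,0],"spin": 0},
  {"delta_pos": [0,0,0],"spin": 0},
  {"delta_pos": [0,0,0],"spin": 0},
])

```text
clock: 42.97
eef_pos: [0.5089, -0.0224, 0.2594]
eef_rot: [[1.0, 0.0, -0.001], [0.0, -1.0, -0.0], [-0.001, 0.0, -1.0]]
contact_force: [-6.0, -0.0, 8.2]
opening: 0.0152
grasp_force: 25.7
```

```bash
python3 knob.py
```

```text
42.9667 [ 0.5089 -0.0224  0.2594] 0.015223089972496032 [-5.9668 -0.0312  8.204 ]
knob top (array([ 0.5097, -0.0217]), np.float64(0.005699951306042832), 1076) [ 0.5101 -0.0218  0.2046] [0.017  0.0149 0.007 ]
```

>>> step_arm([
  {"delta_pos": [0,-0.1,0],"spin": 0},
  {"delta_pos": [0,-0.1,0],"spin": 0},
  {"delta_pos": [0,0,0],"spin": 0},
  {"delta_pos": [0,0,0],"spin": 0},
  {"delta_pos": [0,0,0],"spin": 0},
])

```text
clock: 43.43
eef_pos: [0.509, -0.0191, 0.2594]
eef_rot: [[1.0, -0.0, -0.001], [-0.0, -1.0, -0.001], [-0.001, 0.001, -1.0]]
contact_force: [-4.1, -2.9, 7.2]
opening: 0.0152
grasp_force: 25.7
```

>>> step_arm([
  {"delta_pos": [0,-0.05,0],"spin": 0},
  {"delta_pos": [0,-0.05,0],"spin": 0},
  {"delta_pos": [0,0,0],"spin": 0},
  {"delta_pos": [0,0,0],"spin": 0},
  {"delta_pos": [0,0,0],"spin": 0},
])

```text
clock: 43.85
eef_pos: [0.509, -0.0187, 0.2594]
eef_rot: [[1.0, -0.002, -0.001], [-0.002, -1.0, -0.002], [-0.001, 0.002, -1.0]]
contact_force: [-4.8, -13.2, 7.5]
opening: 0.0148
grasp_force: 25.9
```

```bash
python3 knob.py
```

```text
43.85 [ 0.509  -0.0187  0.2594] 0.014781651329555329 [ -4.7852 -13.155    7.5361]
knob top (array([ 0.5098, -0.0185]), np.float64(0.005717533293592228), 1071) [ 0.5103 -0.0137  0.2049] [0.0186 0.026  0.0077]
```

>>> step_arm([
  {"delta_pos": [0,0,0],"spin": 0},
  {"delta_pos": [0,0,0],"spin": 0},
  {"delta_pos": [0,0,0],"spin": 0},
  {"delta_pos": [0,0,-0.3],"spin": 0},
  {"delta_pos": [0,0,-0.8],"spin": 0},
], jaw=0.5)

```text
clock: 44.32
eef_pos: [0.5083, -0.0163, 0.2803]
eef_rot: [[1.0, 0.001, -0.003], [0.001, -1.0, 0.001], [-0.003, -0.001, -1.0]]
contact_force: [-0.8, -0.8, 0.6]
opening: 0.0424
grasp_force: 0.0
```

>>> step_arm([
  {"delta_pos": [0,0,-1],"spin": 0},
  {"delta_pos": [-0.5,0,-1],"spin": 0},
  {"delta_pos": [-1,0,-0.5],"spin": 0},
  {"delta_pos": [-1,0,0],"spin": 0},
  {"delta_pos": [-0.5,0,0],"spin": 0},
])

```text
clock: 44.73
eef_pos: [0.4476, -0.0161, 0.3321]
eef_rot: [[1.0, 0.001, 0.001], [0.001, -1.0, -0.001], [0.001, 0.001, -1.0]]
contact_force: [0.7, 0.2, 0.1]
opening: 0.0429
grasp_force: 0.0
```

>>> step_arm([
  {"delta_pos": [0,0,0],"spin": 0},
  {"delta_pos": [0,0,0],"spin": 0},
  {"delta_pos": [0,0,0],"spin": 0},
  {"delta_pos": [0,0,0],"spin": 0},
  {"delta_pos": [0,0,0],"spin": 0},
])

```text
clock: 45.15
eef_pos: [0.4494, -0.0163, 0.331]
eef_rot: [[1.0, 0.001, -0.001], [0.001, -1.0, 0.001], [-0.001, -0.001, -1.0]]
contact_force: [-0.5, 0.3, -0.3]
opening: 0.0428
grasp_force: 0.0
```

```bash
python3 knob.py; python3 - <<'E'
from h import *
c=dict(np.load('c_k.npz')); save(c,'w8',(120,120,400,330),2.8)
E
```

```text
45.15 [ 0.4494 -0.0163  0.331 ] 0.04280578367570447 [-0.4913  0.3182 -0.3054]
knob top (array([ 0.5087, -0.0187]), np.float64(0.005361449347228094), 546) [ 0.5085 -0.0188  0.2051] [0.0143 0.0146 0.0042]
```

View pics/w8.png

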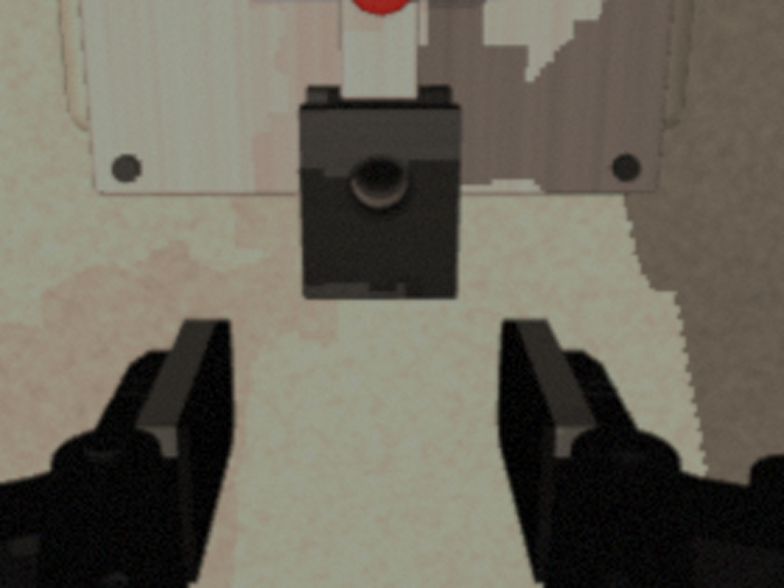

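```bash
python3 - <<'E'
from h import *
np.set_printoptions(precision=4,suppress=True)
c=dict(np.load('c_k.npz')); k=2.8
g=lambda u,v,z: ray(c,120+(u+.5)/k-.5,120+(v+.5)/k-.5,z)[:2]
print('hole',g(379,183,.194),'dia',g(349,183,.194)-g(409,183,.194),g(379,155,.194)-g(379,212,.194))
print('edge +x',g(380,107,.194),'L',g(299,150,.194),'R',g(461,150,.194))
# bright mask of hole
X=c['X'];m=(abs(X[...,2]-.194)<.002); P=X[m]; print(np.percentile(P,[1,99],axis=0))
m=m.astype(np.uint8)
cs,h=cv2.findContours(m,cv2.RETR_CCOMP,cv2.CHAIN_APPROX_NONE)
for q,hh in zip(cs,h[0]):
    if hh[3]>=0 and len(q)>12: print('hole by depth',[ray(c,*(q[:,0].mean(0)),.194)[:2]],len(q), np.ptp([ray(c,u,v,.194)[:2] for u,v in q[:,0]],axis=0))
E
```

```text
hole [ 0.4628 -0.0186] dia [-0.      0.0135] [0.0132 0.0001]
edge +x [ 0.48   -0.0188] L [ 0.4703 -0.0008] R [ 0.4704 -0.0368]
[[ 0.4353 -0.0366  0.1925]
 [ 0.4796 -0.0013  0.1956]]
hole by depth [array([ 0.4621, -0.0188])] 59 [0.0143 0.0139]
```

>>> step_arm([
  {"delta_pos": [0,0.5,0],"spin": 0},
  {"delta_pos": [0.2,1,0],"spin": 0},
  {"delta_pos": [0.2,1,0],"spin": 0},
  {"delta_pos": [0.2,1,0],"spin": 0},
  {"delta_pos": [0.2,1,0],"spin": 0},
])

```text
clock: 45.62
eef_pos: [0.465, -0.1081, 0.3312]
eef_rot: [[1.0, 0.0, -0.0], [0.0, -1.0, -0.0], [-0.0, 0.0, -1.0]]
contact_force: [0.1, -0.4, -0.6]
opening: 0.0428
grasp_force: 0.0
```

>>> step_arm([
  {"delta_pos": [0.2,1,0.2],"spin": 0},
  {"delta_pos": [0.2,1,0.3],"spin": 0},
  {"delta_pos": [0.2,1,0.3],"spin": 0},
  {"delta_pos": [0.2,1,0.3],"spin": 0},
  {"delta_pos": [0,1,0.3],"spin": 0},
])

```text
clock: 46.03
eef_pos: [0.4813, -0.2081, 0.3027]
eef_rot: [[1.0, 0.0, -0.0], [0.0, -1.0, 0.0], [-0.0, -0.0, -1.0]]
contact_force: [-0.6, -0.3, -0.2]
opening: 0.0425
grasp_force: 0.0
```

>>> step_arm([
  {"delta_pos": [0,1,0],"spin": 0},
  {"delta_pos": [0,0.7,0],"spin": 0},
  {"delta_pos": [0,0.5,0],"spin": 0},
  {"delta_pos": [0,0.3,0],"spin": 0},
  {"delta_pos": [0,0,0],"spin": 0},
])

```text
clock: 46.45
eef_pos: [0.4809, -0.2573, 0.3033]
eef_rot: [[1.0, -0.0, -0.0], [-0.0, -1.0, 0.0], [-0.0, -0.0, -1.0]]
contact_force: [0.5, 0.3, 0.5]
opening: 0.0428
grasp_force: 0.0
```

```bash
cat > pin.py <<'E'
from find import *
import sys
z0=float(sys.argv[1]) if len(sys.argv)>1 else .07
o=observe(); print(o['clock'],o['eef_pos'],o['opening'],o['grasp_force'],o['contact_force'])
c=cam('wrist'); np.savez('c_p',**c); H,S=c['hsv'][...,0],c['hsv'][...,1]; X=c['X']
m=((H>20)&(H<38))&(S>120)&(abs(X[...,2]-z0)<.004); P=X[m]; print('pin top',circ(P[:,:2]),(P.min(0)+P.max(0))/2,np.ptp(P,0),np.median(P[:,2]))
E
python3 pin.py
```

```text
46.45 [ 0.4809 -0.2573  0.3033] 0.042811932395724735 0.0 [0.4852 0.3279 0.5145]
pin top (array([ 0.499 , -0.2962]), np.float64(0.008140153210921512), 381) [ 0.4988 -0.2965  0.0691] [0.0209 0.021  0.0061] 0.0701246564893948
```

>>> step_arm([
  {"delta_pos": [0.4,0.7,0],"spin": 0},
  {"delta_pos": [0.3,0.7,0.5],"spin": 0},
  {"delta_pos": [0.18,0.58,1],"spin": 0},
  {"delta_pos": [0,0,1],"spin": 0},
  {"delta_pos": [0,0,1],"spin": 0},
], jaw=0.55)

```text
clock: 46.92
eef_pos: [0.499, -0.2954, 0.2326]
eef_rot: [[1.0, 0.001, 0.001], [0.001, -1.0, 0.0], [0.001, -0.0, -1.0]]
contact_force: [0.8, 0.1, 0.5]
opening: 0.0465
grasp_force: 0.0
```

>>> step_arm([
  {"delta_pos": [0,0,1],"spin": 0},
  {"delta_pos": [0,0,1],"spin": 0},
  {"delta_pos": [0,0,1],"spin": 0},
  {"delta_pos": [0,0,0.8],"spin": 0},
  {"delta_pos": [0,0,0.5],"spin": 0},
])

```text
clock: 47.33
eef_pos: [0.4985, -0.2945, 0.1458]
eef_rot: [[1.0, 0.002, -0.001], [0.002, -1.0, 0.001], [-0.001, -0.001, -1.0]]
contact_force: [-0.2, -0.1, -0.1]
opening: 0.0468
grasp_force: 0.0
```

>>> step_arm([
  {"delta_pos": [0,0,0.4],"spin": 0},
  {"delta_pos": [0,0,0.2],"spin": 0},
  {"delta_pos": [0,0,0],"spin": 0},
  {"delta_pos": [0,0,0],"spin": 0},
  {"delta_pos": [0,0,0],"spin": 0},
])

```text
clock: 47.75
eef_pos: [0.499, -0.2961, 0.1361]
eef_rot: [[1.0, 0.001, 0.001], [0.001, -1.0, -0.001], [0.001, 0.001, -1.0]]
contact_force: [0.3, -0.1, -1.0]
opening: 0.047
grasp_force: 0.0
```

```bash
python3 pin.py
```

```text
47.75 [ 0.499  -0.2961  0.1361] 0.046980507056781036 0.0 [ 0.2631 -0.0994 -0.9912]
pin top (array([ 0.4996, -0.2962]), np.float64(0.008195641024833712), 1516) [ 0.4991 -0.2952  0.0697] [0.0221 0.048  0.0075] 0.07006455517614173
```

>>> step_arm([
  {"delta_pos": [0,0.035,0.12],"spin": 0},
  {"delta_pos": [0,0,0.12],"spin": 0},
  {"delta_pos": [0,0,0],"spin": 0},
  {"delta_pos": [0,0,0],"spin": 0},
  {"delta_pos": [0,0,0],"spin": 0},
])

```text
clock: 48.22
eef_pos: [0.4986, -0.2966, 0.1304]
eef_rot: [[1.0, 0.0, -0.0], [0.0, -1.0, 0.0], [-0.0, -0.0, -1.0]]
contact_force: [-0.8, -0.6, -0.8]
opening: 0.047
grasp_force: 0.0
```

>>> step_arm([
  {"delta_pos": [0,0,0],"spin": 0},
  {"delta_pos": [0,0,0],"spin": 0},
  {"delta_pos": [0,0,0],"spin": 0},
  {"delta_pos": [0,0,0],"spin": 0},
  {"delta_pos": [0,0,0],"spin": 0},
], jaw=0, force=60)

```text
clock: 48.63
eef_pos: [0.4987, -0.2966, 0.1308]
eef_rot: [[1.0, 0.001, 0.0], [0.001, -1.0, -0.0], [0.0, 0.0, -1.0]]
contact_force: [-2.1, 0.7, 5.8]
opening: 0.0193
grasp_force: 58.5
```

>>> step_arm([
  {"delta_pos": [0,0,0],"spin": 0},
  {"delta_pos": [0,0,0],"spin": 0},
  {"delta_pos": [0,0,0],"spin": 0},
  {"delta_pos": [0,0,0],"spin": 0},
  {"delta_pos": [0,0,0],"spin": 0},
])

```text
clock: 49.05
eef_pos: [0.4987, -0.2967, 0.1308]
eef_rot: [[1.0, 0.001, 0.0], [0.001, -1.0, -0.0], [0.0, 0.0, -1.0]]
contact_force: [-0.7, 1.0, 6.1]
opening: 0.0189
grasp_force: 58.5
```

```bash
python3 pin.py
```

```text
49.05 [ 0.4987 -0.2967  0.1308] 0.018862570203677178 58.45784068107605 [-0.7207  0.9564  6.1162]
pin top (array([ 0.4997, -0.296 ]), np.float64(0.00811547775797347), 1595) [ 0.4991 -0.2955  0.0698] [0.0223 0.0427 0.0075] 0.07004996030855043
```

>>> step_arm([
  {"delta_pos": [0,0,-0.3],"spin": 0},
  {"delta_pos": [0,0,-0.7],"spin": 0},
  {"delta_pos": [0,0,-1],"spin": 0},
  {"delta_pos": [0,0,-1],"spin": 0},
  {"delta_pos": [0,0,-1],"spin": 0},
])

```text
clock: 49.52
eef_pos: [0.4986, -0.2965, 0.2116]
eef_rot: [[1.0, 0.001, -0.0], [0.001, -1.0, 0.0], [-0.0, -0.0, -1.0]]
contact_force: [-0.2, -0.5, -1.0]
opening: 0.019
grasp_force: 58.7
```

>>> step_arm([
  {"delta_pos": [0,0,-1],"spin": 0},
  {"delta_pos": [0,0,-1],"spin": 0},
  {"delta_pos": [0,0,-1],"spin": 0},
  {"delta_pos": [0,0,-1],"spin": 0},
  {"delta_pos": [0,-0.3,-1],"spin": 0},
])

```text
clock: 49.93
eef_pos: [0.4983, -0.2914, 0.3118]
eef_rot: [[1.0, -0.001, -0.0], [-0.001, -1.0, -0.0], [-0.0, 0.0, -1.0]]
contact_force: [-0.9, -0.2, -0.7]
opening: 0.0186
grasp_force: 58.7
```

>>> step_arm([
  {"delta_pos": [-0.1,-0.6,-0.8],"spin": 0},
  {"delta_pos": [-0.2,-0.9,-0.4],"spin": 0},
  {"delta_pos": [-0.2,-0.9,0],"spin": 0},
  {"delta_pos": [-0.2,-0.9,0],"spin": 0},
  {"delta_pos": [-0.2,-0.9,0],"spin": 0},
])

```text
clock: 50.35
eef_pos: [0.4802, -0.2057, 0.335]
eef_rot: [[1.0, 0.001, 0.0], [0.001, -1.0, -0.0], [0.0, 0.0, -1.0]]
contact_force: [-0.1, -0.1, -0.8]
opening: 0.0193
grasp_force: 58.7
```

>>> step_arm([
  {"delta_pos": [-0.2,-0.9,0],"spin": 0},
  {"delta_pos": [-0.2,-0.9,0],"spin": 0},
  {"delta_pos": [-0.2,-0.9,0],"spin": 0},
  {"delta_pos": [-0.2,-0.9,0],"spin": 0},
  {"delta_pos": [-0.2,-0.9,0],"spin": 0},
])

```text
clock: 50.77
eef_pos: [0.4602, -0.1157, 0.3348]
eef_rot: [[1.0, 0.001, 0.0], [0.001, -1.0, -0.0], [0.0, 0.0, -1.0]]
contact_force: [0.5, 0.9, 0.5]
opening: 0.0191
grasp_force: 58.7
```

>>> step_arm([
  {"delta_pos": [-0.15,-0.9,0],"spin": 0},
  {"delta_pos": [0,-0.9,0],"spin": 0},
  {"delta_pos": [0,-0.9,0],"spin": 0},
  {"delta_pos": [0,-0.7,0],"spin": 0},
  {"delta_pos": [0,-0.4,0],"spin": 0},
])

```text
clock: 51.18
eef_pos: [0.4574, -0.039, 0.3349]
eef_rot: [[1.0, 0.002, 0.0], [0.002, -1.0, -0.0], [0.0, 0.0, -1.0]]
contact_force: [-0.5, -0.2, -1.0]
opening: 0.0195
grasp_force: 58.7
```

>>> step_arm([
  {"delta_pos": [0,-0.16,0],"spin": 0},
  {"delta_pos": [0,0,0],"spin": 0},
  {"delta_pos": [0,0,0],"spin": 0},
  {"delta_pos": [0,0,0],"spin": 0},
  {"delta_pos": [0,0,0],"spin": 0},
])

```text
clock: 51.6
eef_pos: [0.4575, -0.0382, 0.3344]
eef_rot: [[1.0, -0.001, -0.0], [-0.001, -1.0, 0.0], [-0.0, -0.0, -1.0]]
contact_force: [0.8, -0.5, -0.7]
opening: 0.0188
grasp_force: 58.7
```

```bash
python3 pin.py .274; python3 - <<'E'
from find import *
o=observe();print(o['eef_rot'].round(4))
c=dict(np.load('c_p.npz')); X=c['X']; m=(abs(X[...,2]-.194)<.002); P=X[m]; print(np.percentile(P,[1,99],axis=0))
E
```

```text
51.6 [ 0.4575 -0.0382  0.3344] 0.018815179280115276 58.695310950279236 [ 0.7799 -0.5312 -0.734 ]
pin top (array([ 0.4585, -0.0376]), np.float64(0.008071393362154063), 1585) [ 0.458  -0.0324  0.2739] [0.0217 0.0296 0.0078] 0.2736672409915991
[[ 1.     -0.0003 -0.0002]
 [-0.0003 -1.      0.0001]
 [-0.0002 -0.0001 -1.    ]]
[[ 0.4362 -0.0368  0.1925]
 [ 0.4797 -0.0014  0.1956]]
```

>>> step_arm([
  {"delta_pos": [0.1,-0.4,0],"spin": 0},
  {"delta_pos": [0.1,-0.4,0],"spin": 0},
  {"delta_pos": [0,-0.14,0],"spin": 0},
  {"delta_pos": [0,0,0.3],"spin": 0},
  {"delta_pos": [0,0,0.3],"spin": 0},
])

```text
clock: 52.07
eef_pos: [0.4616, -0.0184, 0.3221]
eef_rot: [[1.0, 0.001, 0.0], [0.001, -1.0, -0.0], [0.0, 0.0, -1.0]]
contact_force: [-0.4, -0.3, -1.4]
opening: 0.019
grasp_force: 58.7
```

>>> step_arm([
  {"delta_pos": [0,0,0.1],"spin": 0},
  {"delta_pos": [0,0,0],"spin": 0},
  {"delta_pos": [0,0,0],"spin": 0},
  {"delta_pos": [0,0,0],"spin": 0},
  {"delta_pos": [0,0,0],"spin": 0},
])

```text
clock: 52.48
eef_pos: [0.4616, -0.0188, 0.3207]
eef_rot: [[1.0, 0.0, 0.0], [0.0, -1.0, 0.0], [0.0, -0.0, -1.0]]
contact_force: [1.2, 0.0, -1.2]
opening: 0.0191
grasp_force: 58.7
```

```bash
python3 pin.py .26; python3 - <<'E'
from h import *
c=dict(np.load('c_p.npz')); save(c,'w9',(150,120,360,280),3.5)
c=cam('side'); save(c,'s9',(245,130,345,220),6)
E
```

```text
52.4833 [ 0.4616 -0.0188  0.3207] 0.01908274264904483 58.71618568897247 [ 1.2427  0.0354 -1.1722]
pin top (array([ 0.4626, -0.0182]), np.float64(0.008073736203859367), 1590) [ 0.4622 -0.0117  0.26  ] [0.0215 0.0324 0.008 ] 0.2598925851944616
```

View pics/s9.png

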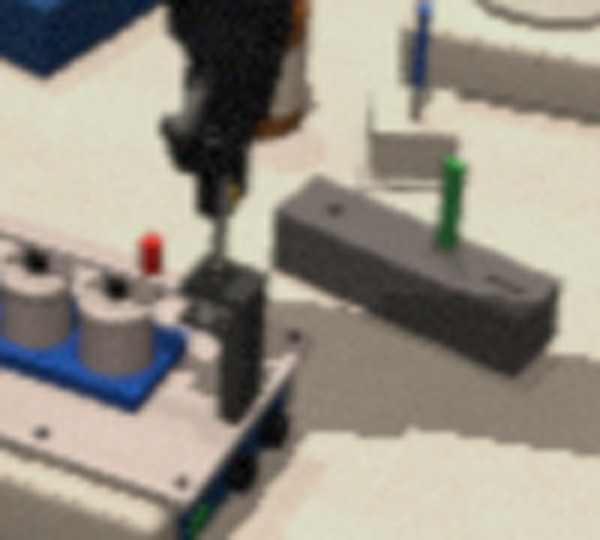

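>>> step_arm([
  {"delta_pos": [0,0.025,0.1],"spin": 0},
  {"delta_pos": [0,0,0.15],"spin": 0},
  {"delta_pos": [0,0,0.15],"spin": 0},
  {"delta_pos": [0,0,0.1],"spin": 0},
  {"delta_pos": [0,0,0],"spin": 0},
])

```text
clock: 53.0
eef_pos: [0.4613, -0.0192, 0.3099]
eef_rot: [[1.0, 0.001, -0.001], [0.001, -1.0, 0.0], [-0.001, -0.0, -1.0]]
contact_force: [-0.3, 0.4, -0.8]
opening: 0.0192
grasp_force: 58.7
```

>>> step_arm([
  {"delta_pos": [0,0,0.15],"spin": 0},
  {"delta_pos": [0,0,0.15],"spin": 0},
  {"delta_pos": [0,0,0.1],"spin": 0},
  {"delta_pos": [0,0,0],"spin": 0},
  {"delta_pos": [0,0,0],"spin": 0},
])

```text
clock: 53.42
eef_pos: [0.4615, -0.0191, 0.3024]
eef_rot: [[1.0, 0.001, -0.0], [0.001, -1.0, 0.0], [-0.0, -0.0, -1.0]]
contact_force: [-1.2, 0.1, -0.7]
opening: 0.0193
grasp_force: 58.7
```

>>> step_arm([
  {"delta_pos": [0,0,0.15],"spin": 0},
  {"delta_pos": [0,0,0.15],"spin": 0},
  {"delta_pos": [0,0,0.1],"spin": 0},
  {"delta_pos": [0,0,0],"spin": 0},
  {"delta_pos": [0,0,0],"spin": 0},
])

```text
clock: 53.83
eef_pos: [0.4615, -0.0192, 0.2944]
eef_rot: [[1.0, 0.001, -0.0], [0.001, -1.0, 0.0], [-0.0, -0.0, -1.0]]
contact_force: [-1.2, -0.4, -0.5]
opening: 0.019
grasp_force: 58.7
```

>>> step_arm([
  {"delta_pos": [0,0,0.1],"spin": 0},
  {"delta_pos": [0,0,0.1],"spin": 0},
  {"delta_pos": [0,0,0.1],"spin": 0},
  {"delta_pos": [0,0,0],"spin": 0},
  {"delta_pos": [0,0,0],"spin": 0},
])

```text
clock: 54.25
eef_pos: [0.4614, -0.0192, 0.2884]
eef_rot: [[1.0, 0.001, -0.0], [0.001, -1.0, 0.0], [-0.0, -0.0, -1.0]]
contact_force: [0.5, 0.3, -0.4]
opening: 0.0192
grasp_force: 58.7
```

Tip is at 0.1666, past the lug and into the lower cheek, with no force building up. Down to home, 18 mm further.

>>> step_arm([
  {"delta_pos": [0,0,0.15],"spin": 0},
  {"delta_pos": [0,0,0.15],"spin": 0},
  {"delta_pos": [0,0,0.15],"spin": 0},
  {"delta_pos": [0,0,0.15],"spin": 0},
  {"delta_pos": [0,0,0],"spin": 0},
])

```text
clock: 54.67
eef_pos: [0.4613, -0.0192, 0.2758]
eef_rot: [[1.0, 0.001, -0.001], [0.001, -1.0, 0.0], [-0.001, -0.0, -1.0]]
contact_force: [-0.3, -0.1, -0.5]
opening: 0.019
grasp_force: 58.7
```

>>> step_arm([
  {"delta_pos": [0,0,0.1],"spin": 0},
  {"delta_pos": [0,0,0.1],"spin": 0},
  {"delta_pos": [0,0,0.1],"spin": 0},
  {"delta_pos": [0,0,0.05],"spin": 0},
  {"delta_pos": [0,0,0],"spin": 0},
])

```text
clock: 55.08
eef_pos: [0.4615, -0.0192, 0.2697]
eef_rot: [[1.0, 0.001, -0.0], [0.001, -1.0, -0.0], [-0.0, 0.0, -1.0]]
contact_force: [-3.6, -0.6, 7.9]
opening: 0.0193
grasp_force: 59.7
```

```bash
python3 pin.py .209
```

```text
55.0833 [ 0.4615 -0.0192  0.2697] 0.019333942303750712 59.689457416534424 [-3.5585 -0.6214  7.9401]
pin top (array([ 0.4625, -0.0186]), np.float64(0.008122712252205035), 1603) [ 0.4616 -0.0192  0.2088] [0.0223 0.0427 0.0077] 0.20906205273102013
```

>>> step_arm([
  {"delta_pos": [0,0,0],"spin": 0},
  {"delta_pos": [0,0,0],"spin": 0},
  {"delta_pos": [0,0,0],"spin": 0},
  {"delta_pos": [0,0,0],"spin": 0},
  {"delta_pos": [0,0,-0.3],"spin": 0},
], jaw=0.5)

```text
clock: 55.55
eef_pos: [0.4611, -0.0192, 0.2749]
eef_rot: [[1.0, 0.001, -0.002], [0.001, -1.0, 0.0], [-0.002, -0.0, -1.0]]
contact_force: [0.2, 0.1, -0.1]
opening: 0.0431
grasp_force: 0.0
```

>>> step_arm([
  {"delta_pos": [0,0,-0.7],"spin": 0},
  {"delta_pos": [0,0,-1],"spin": 0},
  {"delta_pos": [0,0,-1],"spin": 0},
  {"delta_pos": [0,0,0],"spin": 0},
  {"delta_pos": [0,0,0],"spin": 0},
])

```text
clock: 55.97
eef_pos: [0.4618, -0.0192, 0.3305]
eef_rot: [[1.0, 0.0, 0.002], [0.0, -1.0, -0.0], [0.002, 0.0, -1.0]]
contact_force: [0.5, -0.0, -0.5]
opening: 0.0428
grasp_force: 0.0
```

```bash
python3 pin.py .209
```

```text
55.9667 [ 0.4618 -0.0192  0.3305] 0.04283456186549876 0.0 [ 0.497  -0.0296 -0.4599]
pin top (array([ 0.4623, -0.0186]), np.float64(0.008181003081146934), 836) [ 0.4621 -0.0188  0.2082] [0.0214 0.021  0.0063] 0.2090632834511116
```

>>> step_arm([
  {"delta_pos": [0,0.5,0],"spin": 0},
  {"delta_pos": [0,1,0],"spin": 0},
  {"delta_pos": [0,1,0],"spin": 0},
  {"delta_pos": [0,1,0],"spin": 0},
  {"delta_pos": [0,1,0],"spin": 0},
])

```text
clock: 56.43
eef_pos: [0.461, -0.1108, 0.3287]
eef_rot: [[1.0, 0.0, -0.001], [0.0, -1.0, 0.0], [-0.001, -0.0, -1.0]]
contact_force: [0.4, -0.1, -0.1]
opening: 0.0426
grasp_force: 0.0
```

>>> step_arm([
  {"delta_pos": [0,1,0],"spin": 0},
  {"delta_pos": [0,1,0],"spin": 0},
  {"delta_pos": [0,1,0],"spin": 0},
  {"delta_pos": [0,1,0],"spin": 0},
  {"delta_pos": [0,1,0],"spin": 0},
])

```text
clock: 56.85
eef_pos: [0.461, -0.2109, 0.3286]
eef_rot: [[1.0, 0.0, -0.001], [0.0, -1.0, 0.001], [-0.001, -0.001, -1.0]]
contact_force: [-0.6, 0.1, 0.2]
opening: 0.0424
grasp_force: 0.0
```

>>> step_arm([
  {"delta_pos": [0,1,0],"spin": 0},
  {"delta_pos": [0,1,0],"spin": 0},
  {"delta_pos": [0,1,0],"spin": 0},
  {"delta_pos": [0,1,0],"spin": 0},
  {"delta_pos": [0,1,0],"spin": 0},
])

```text
clock: 57.27
eef_pos: [0.4609, -0.3108, 0.3284]
eef_rot: [[1.0, 0.0, -0.002], [0.0, -1.0, 0.001], [-0.002, -0.001, -1.0]]
contact_force: [1.3, -0.6, -1.0]
opening: 0.0426
grasp_force: 0.0
```

>>> step_arm([
  {"delta_pos": [0,1,0],"spin": 0},
  {"delta_pos": [0,1,0],"spin": 0},
  {"delta_pos": [0,1,0],"spin": 0},
  {"delta_pos": [0,0.7,0],"spin": 0},
  {"delta_pos": [0,0.3,0],"spin": 0},
])

```text
clock: 57.68
eef_pos: [0.4607, -0.3915, 0.3284]
eef_rot: [[1.0, -0.002, -0.001], [-0.002, -1.0, 0.001], [-0.001, -0.001, -1.0]]
contact_force: [0.3, 0.5, -0.5]
opening: 0.0424
grasp_force: 0.0
```

>>> step_arm([
  {"delta_pos": [0,0.2,0],"spin": 0},
  {"delta_pos": [0,0,0],"spin": 0},
  {"delta_pos": [0,0,0],"spin": 0},
  {"delta_pos": [0,0,0],"spin": 0},
  {"delta_pos": [0,0,0],"spin": 0},
])

```text
clock: 58.1
eef_pos: [0.462, -0.3924, 0.3296]
eef_rot: [[1.0, 0.002, 0.0], [0.002, -1.0, 0.0], [0.0, -0.0, -1.0]]
contact_force: [-0.5, 0.1, 0.4]
opening: 0.0427
grasp_force: 0.0
```

```bash
python3 - <<'E'
from find import *
o=observe(); print(o['clock'],o['eef_pos'],o['qpos'])
c=cam('wrist'); np.savez('c_s',**c); save(c,'w10',k=1.5)
X=c['X']; H,S=c['hsv'][...,0],c['hsv'][...,1]
m=(H>100)&(H<125)&(S>120)&(X[...,2]>.06)&(X[...,2]<.16)&(X[...,1]<-.35); P=X[m]
for lo,hi in((.136,.15),(.11,.13),(.075,.095)):
    q=P[(P[:,2]>lo)&(P[:,2]<hi)]
    if len(q)>5: print(lo,len(q),q.mean(0),cv2.minAreaRect((q[:,:2]*1000).astype(np.float32)))
E
```

```text
58.1 [ 0.462  -0.3924  0.3296] [ 50.2711  21.5471 -16.6647  93.1777   6.6014  66.2358 -57.8645]
0.136 251 [ 0.5029 -0.4536  0.1413] ((502.7884216308594, -454.0248718261719), (9.035611152648926, 14.856900215148926), 25.58804702758789)
0.11 96 [ 0.5045 -0.4502  0.1199] ((504.72967529296875, -450.709228515625), (4.71591854095459, 14.02590274810791), 53.56496047973633)
0.075 60 [ 0.5047 -0.4504  0.0857] ((504.8611755371094, -450.9839172363281), (4.805133819580078, 14.39109992980957), 52.029747009277344)
```

View pics/w10.png

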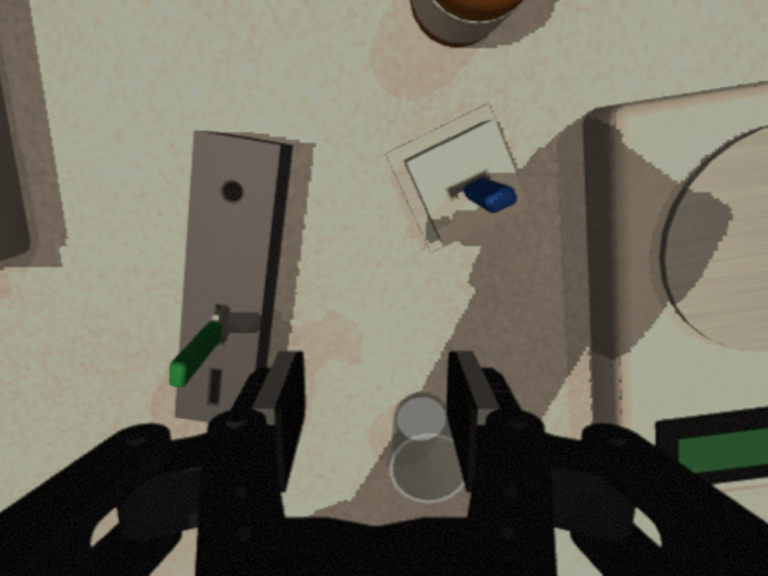

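>>> step_arm([
  {"delta_pos": [0,0,0],"spin": 1},
  {"delta_pos": [0,0,0],"spin": 1},
  {"delta_pos": [0,0,0],"spin": 1},
  {"delta_pos": [0,0,0],"spin": 1},
  {"delta_pos": [0,0,0],"spin": 1},
], jaw=0.4)

```text
clock: 58.57
eef_pos: [0.4618, -0.3928, 0.3296]
eef_rot: [[0.905, -0.426, 0.0], [-0.426, -0.905, -0.0], [0.0, -0.0, -1.0]]
contact_force: [0.1, -0.6, 0.7]
opening: 0.0341
grasp_force: 0.0
```

>>> step_arm([
  {"delta_pos": [0,0,0],"spin": 1},
  {"delta_pos": [0,0,0],"spin": 1},
  {"delta_pos": [0,0,0],"spin": 1},
  {"delta_pos": [0,0,0],"spin": 1},
  {"delta_pos": [0,0,0],"spin": 1},
])

```text
clock: 58.98
eef_pos: [0.4618, -0.3928, 0.3296]
eef_rot: [[0.64, -0.768, 0.0], [-0.768, -0.64, 0.0], [0.0, -0.0, -1.0]]
contact_force: [0.4, -0.1, -0.0]
opening: 0.0341
grasp_force: 0.0
```

>>> step_arm([
  {"delta_pos": [0,0,0],"spin": 1},
  {"delta_pos": [0,0,0],"spin": 1},
  {"delta_pos": [0,0,0],"spin": 0.92},
  {"delta_pos": [0.6,-0.1,0],"spin": 0},
  {"delta_pos": [0.9,-0.2,0],"spin": 0},
])

```text
clock: 59.4
eef_pos: [0.4801, -0.4169, 0.3302]
eef_rot: [[0.43, -0.903, 0.0], [-0.903, -0.43, -0.0], [0.0, -0.0, -1.0]]
contact_force: [-0.5, 1.0, -0.3]
opening: 0.0339
grasp_force: 0.0
```

>>> step_arm([
  {"delta_pos": [0.7,-0.2,0],"spin": 0},
  {"delta_pos": [0.3,0,0],"spin": 0},
  {"delta_pos": [0,0,0],"spin": 0},
  {"delta_pos": [0,0,0],"spin": 0},
  {"delta_pos": [0,0,0],"spin": 0},
])

```text
clock: 59.82
eef_pos: [0.4919, -0.4334, 0.3295]
eef_rot: [[0.43, -0.903, -0.0], [-0.903, -0.43, 0.0], [-0.0, 0.0, -1.0]]
contact_force: [-0.1, -0.3, 0.3]
opening: 0.0343
grasp_force: 0.0
```

```bash
cat > spat.py <<'E'
from find import *
import sys
zt=float(sys.argv[1])
o=observe(); p=o['eef_pos']; R=o['eef_rot']; print(o['clock'],p,o['opening'],o['grasp_force'],o['contact_force'],'x az',np.degrees(np.arctan2(R[1,0],R[0,0])),o['qpos'][6])
c=cam('wrist'); np.savez('c_s',**c); X=c['X']; H,S,V=[c['hsv'][...,i] for i in range(3)]
m=(H>100)&(H<125)&(S>110)&(abs(X[...,2]-zt)<.004)&(np.hypot(X[...,0]-p[0],X[...,1]-p[1])<.12); P=X[m]
print(len(P),P.mean(0),'top z',np.median(P[:,2])); r=cv2.minAreaRect((P[:,:2]*1000).astype(np.float32)); print(r)
d=np.array(r[0])/1000-p[:2]; print('tool xy to spatula',R[:2,:2].T@d, 'world',d)
E
python3 spat.py .142
```

```text
59.8167 [ 0.4919 -0.4334  0.3295] 0.0342538623886948 0.0 [-0.0813 -0.3445  0.3383] x az -64.55297415935154 -117.57877629751876
223 [ 0.504  -0.4554  0.1416] top z 0.14171535210984335
((548.5999755859375, -452.33489990234375), (103.65177917480469, 15.77383804321289), 3.797405242919922)
tool xy to spatula [ 0.0415 -0.0431] world [ 0.0567 -0.0189]
```

```bash
sed -i 's/^print(len(P)/k,l,st,ce=cv2.connectedComponentsWithStats(m.astype(np.uint8)); P=X[l==1+st[1:,4].argmax()]\nprint(len(P)/' spat.py; sed -i 's/p\[1\])<.12/p[1])<.08/' spat.py; python3 spat.py .142
```

```text
59.8667 [ 0.4919 -0.4334  0.3297] 0.03402692138864559 0.0 [ 0.2789 -0.2648  0.7384] x az -64.55070916583594 -117.57574214057293
219 [ 0.5027 -0.4556  0.1416] top z 0.1416764327181347
((502.7313232421875, -455.3889465332031), (8.488968849182129, 14.54780101776123), 25.604888916015625)
tool xy to spatula [ 0.0245 -0.0003] world [ 0.0108 -0.022 ]
```

>>> step_arm([
  {"delta_pos": [0.6,0,0],"spin": 0},
  {"delta_pos": [0.6,0.01,0.5],"spin": 0},
  {"delta_pos": [0,0,1],"spin": 0},
  {"delta_pos": [0,0,1],"spin": 0},
  {"delta_pos": [0,0,1],"spin": 0},
])

```text
clock: 60.33
eef_pos: [0.5022, -0.4556, 0.2589]
eef_rot: [[0.429, -0.903, 0.0], [-0.903, -0.429, -0.0], [0.0, -0.0, -1.0]]
contact_force: [0.2, -0.3, 0.6]
opening: 0.034
grasp_force: 0.0
```

>>> step_arm([
  {"delta_pos": [0,0,0.8],"spin": 0},
  {"delta_pos": [0,0,0.7],"spin": 0},
  {"delta_pos": [0,0,0.2],"spin": 0},
  {"delta_pos": [0,0,0],"spin": 0},
  {"delta_pos": [0,0,0],"spin": 0},
])

```text
clock: 60.75
eef_pos: [0.5025, -0.4559, 0.2262]
eef_rot: [[0.429, -0.903, 0.001], [-0.903, -0.429, -0.0], [0.001, -0.0, -1.0]]
contact_force: [0.5, -0.2, -0.0]
opening: 0.0341
grasp_force: 0.0
```

```bash
python3 spat.py .142
```

```text
60.75 [ 0.5025 -0.4559  0.2262] 0.034094147585097934 0.0 [ 0.4626 -0.1654 -0.025 ] x az -64.56593739583343 -117.06088240099479
527 [ 0.5032 -0.456   0.1415] top z 0.14165724265302593
((502.9330749511719, -455.51007080078125), (9.008228302001953, 15.010988235473633), 25.61132049560547)
tool xy to spatula [-0.0002 -0.0005] world [0.0004 0.0004]
```

>>> step_arm([
  {"delta_pos": [-0.03,0,0.4],"spin": 0},
  {"delta_pos": [0,0,0.8],"spin": 0},
  {"delta_pos": [0,0,0.9],"spin": 0},
  {"delta_pos": [0,0,0.9],"spin": 0},
  {"delta_pos": [0,0,0.5],"spin": 0},
])

```text
clock: 61.22
eef_pos: [0.5017, -0.4549, 0.1537]
eef_rot: [[0.429, -0.903, -0.001], [-0.903, -0.429, 0.001], [-0.001, 0.001, -1.0]]
contact_force: [-0.7, 0.9, -0.8]
opening: 0.0345
grasp_force: 0.0
```

>>> step_arm([
  {"delta_pos": [0,0,0.16],"spin": 0},
  {"delta_pos": [0,0,0],"spin": 0},
  {"delta_pos": [0,0,0],"spin": 0},
  {"delta_pos": [0,0,0],"spin": 0},
  {"delta_pos": [0,0,0],"spin": 0},
])

```text
clock: 61.63
eef_pos: [0.5024, -0.4555, 0.1533]
eef_rot: [[0.429, -0.903, 0.001], [-0.903, -0.429, -0.001], [0.001, -0.001, -1.0]]
contact_force: [-0.3, -0.3, 0.9]
opening: 0.034
grasp_force: 0.0
```

>>> step_arm([
  {"delta_pos": [0,0,0],"spin": 0},
  {"delta_pos": [0,0,0],"spin": 0},
  {"delta_pos": [0,0,0],"spin": 0},
  {"delta_pos": [0,0,0],"spin": 0},
  {"delta_pos": [0,0,0],"spin": 0},
], jaw=0, force=60)

```text
clock: 62.05
eef_pos: [0.5023, -0.4553, 0.1527]
eef_rot: [[0.429, -0.903, 0.0], [-0.903, -0.429, -0.0], [0.0, -0.0, -1.0]]
contact_force: [-0.1, 0.9, 5.5]
opening: 0.0091
grasp_force: 58.5
```

>>> step_arm([
  {"delta_pos": [0,0,0],"spin": 0},
  {"delta_pos": [0,0,0],"spin": 0},
  {"delta_pos": [0,0,-0.2],"spin": 0},
  {"delta_pos": [0,0,-0.4],"spin": 0},
  {"delta_pos": [0,0,-0.7],"spin": 0},
])

```text
clock: 62.47
eef_pos: [0.5016, -0.4548, 0.1779]
eef_rot: [[0.429, -0.903, -0.002], [-0.903, -0.429, 0.001], [-0.002, 0.001, -1.0]]
contact_force: [-0.6, 0.6, -1.5]
opening: 0.0095
grasp_force: 58.3
```

```bash
python3 -c "
from station import observe
o=observe();print(o['eef_pos'][2])"; python3 spat.py .166
```

```text
0.17785854993382463
62.4667 [ 0.5016 -0.4548  0.1779] 0.009541127296072417 58.31935465335846 [-0.5693  0.5513 -1.4787] x az -64.56596414951423 -117.31720627676744
1189 [ 0.5031 -0.4584  0.166 ] top z 0.16641005131564507
((502.53802490234375, -457.6249694824219), (9.329965591430664, 11.135034561157227), 25.442453384399414)
tool xy to spatula [0.0029 0.0003] world [ 0.001  -0.0028]
```

>>> step_arm([
  {"delta_pos": [0,0,-1],"spin": 0},
  {"delta_pos": [0,0,-1],"spin": 0},
  {"delta_pos": [0,0,-1],"spin": 0},
  {"delta_pos": [0,0,-1],"spin": -0.5},
  {"delta_pos": [0,0,-0.7],"spin": -1},
])

```text
clock: 62.93
eef_pos: [0.5024, -0.4554, 0.2755]
eef_rot: [[0.544, -0.839, 0.002], [-0.839, -0.544, -0.002], [0.003, -0.0, -1.0]]
contact_force: [0.8, 0.4, -0.6]
opening: 0.0094
grasp_force: 58.3
```

>>> step_arm([
  {"delta_pos": [0,0,0],"spin": -1},
  {"delta_pos": [0,0,0],"spin": -1},
  {"delta_pos": [0,0,0],"spin": -1},
  {"delta_pos": [0,0,0],"spin": -1},
  {"delta_pos": [0,0,0],"spin": -1},
])

```text
clock: 63.35
eef_pos: [0.5021, -0.4553, 0.2735]
eef_rot: [[0.85, -0.527, 0.001], [-0.527, -0.85, -0.001], [0.001, 0.0, -1.0]]
contact_force: [0.0, 0.1, -0.3]
opening: 0.0096
grasp_force: 58.3
```

>>> step_arm([
  {"delta_pos": [0,0,0],"spin": -1},
  {"delta_pos": [0,0,0],"spin": -1},
  {"delta_pos": [0,0,0],"spin": -1},
  {"delta_pos": [0,0,0],"spin": -1},
  {"delta_pos": [0,0,0],"spin": -0.54},
])

```text
clock: 63.77
eef_pos: [0.502, -0.4554, 0.2734]
eef_rot: [[0.987, -0.158, 0.0], [-0.158, -0.987, -0.001], [0.001, 0.001, -1.0]]
contact_force: [0.6, 0.1, -1.0]
opening: 0.0093
grasp_force: 58.3
```

>>> step_arm([
  {"delta_pos": [-0.5,-0.36,0],"spin": 0},
  {"delta_pos": [-0.95,-0.7,0],"spin": 0},
  {"delta_pos": [-0.95,-0.7,0],"spin": 0},
  {"delta_pos": [-0.95,-0.7,0],"spin": 0},
  {"delta_pos": [-0.95,-0.7,0],"spin": 0},
])

```text
clock: 64.18
eef_pos: [0.4267, -0.3782, 0.2732]
eef_rot: [[0.987, -0.163, 0.0], [-0.163, -0.987, -0.001], [0.001, 0.001, -1.0]]
contact_force: [1.1, -0.7, -1.0]
opening: 0.0092
grasp_force: 58.4
```

>>> step_arm([
  {"delta_pos": [-0.95,-0.7,0],"spin": 0},
  {"delta_pos": [-0.95,-0.7,0],"spin": 0},
  {"delta_pos": [-0.95,-0.7,0],"spin": 0},
  {"delta_pos": [-0.95,-0.7,0],"spin": 0},
  {"delta_pos": [-0.95,-0.7,0],"spin": 0},
])

```text
clock: 64.6
eef_pos: [0.3444, -0.2937, 0.2732]
eef_rot: [[0.987, -0.163, 0.001], [-0.163, -0.987, -0.001], [0.001, 0.001, -1.0]]
contact_force: [1.1, -0.1, -0.3]
opening: 0.0096
grasp_force: 58.4
```

>>> step_arm([
  {"delta_pos": [-0.9,-0.6,0],"spin": 0},
  {"delta_pos": [-0.5,-0.3,0],"spin": 0},
  {"delta_pos": [-0.2,-0.2,0],"spin": 0},
  {"delta_pos": [0,0,0],"spin": 0},
  {"delta_pos": [0,0,0],"spin": 0},
])

```text
clock: 65.02
eef_pos: [0.3179, -0.268, 0.2728]
eef_rot: [[0.987, -0.163, 0.001], [-0.163, -0.987, -0.001], [0.001, 0.001, -1.0]]
contact_force: [0.2, -0.3, -0.8]
opening: 0.0091
grasp_force: 58.4
```

```bash
python3 spat.py .259; python3 - <<'E'
from h import *
c=dict(np.load('c_s.npz')); save(c,'w11',k=1.5)
E
```

```text
65.0167 [ 0.3179 -0.268   0.2728] 0.009060924192263587 58.40520679950714 [ 0.2381 -0.2825 -0.7807] x az -9.369329263491677 -65.57467656632929
1297 [ 0.3225 -0.2682  0.2605] top z 0.26128317652433364
((321.0940246582031, -268.0439453125), (9.829934120178223, 11.35688591003418), 82.13903045654297)
tool xy to spatula [ 0.0032 -0.0005] world [ 0.0032 -0.    ]
```

View pics/w11.png

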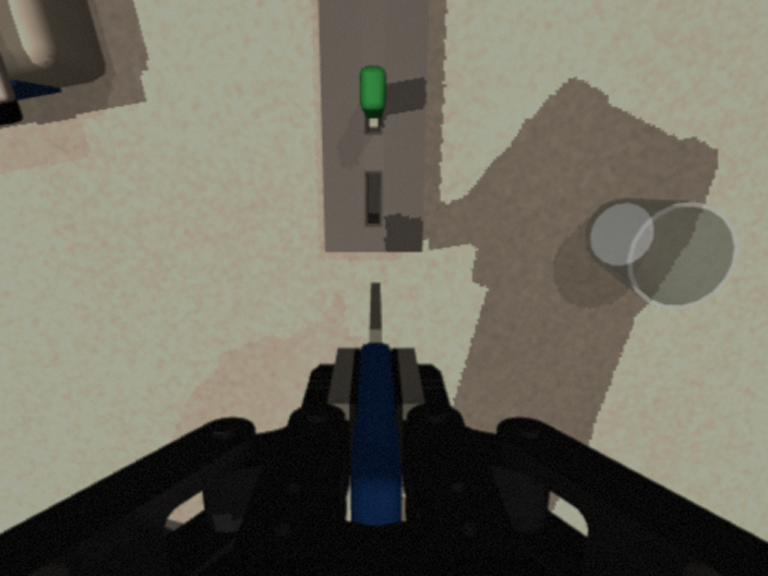

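```bash
python3 - <<'E'
from h import *
np.set_printoptions(precision=4,suppress=True)
c=dict(np.load('c_s.npz')); o=observe(); p=o['eef_pos']; R=o['eef_rot']
g=lambda u,v,z: R.T@(ray(c,(u+.5)/1.5-.5,(v+.5)/1.5-.5,z)-p)
for n,q in dict(slot=(373.5,198.5,.055),sl0=(365,198,.055),sl1=(382,198,.055),st=(373.5,170,.055),sb=(373.5,227,.055),blade=(376,283,.130),bl0=(371,283,.13),bl1=(381,283,.13),L0=(320,5,.055),L1=(325,248,.055),R0=(430,5,.055),R1=(422,248,.055)).items(): print(n,g(*q)[:2])
print('slot world',p+R@g(373.5,198.5,.055))
E
```

```text
slot [ 0.0378 -0.0016]
sl0 [ 0.038  -0.0063]
sl1 [0.038  0.0032]
st [ 0.0533 -0.0015]
sb [ 0.0218 -0.0016]
blade [ 0.0095 -0.0003]
bl0 [ 0.0095 -0.0025]
bl1 [0.0095 0.0018]
L0 [ 0.1349 -0.0285]
L1 [ 0.0097 -0.0294]
R0 [0.1349 0.0272]
R1 [0.0096 0.0262]
slot world [ 0.3556 -0.2728  0.055 ]
```

```bash
cat > blade.py <<'E'
from h import *
np.set_printoptions(precision=4,suppress=True)
o=observe(); p=o['eef_pos']; R=o['eef_rot']; c=cam('wrist'); np.savez('c_b',**c)
Q=(c['X']-p)@R   # tool frame
m=(abs(Q[...,1])<.009)&(Q[...,0]>-.03)&(Q[...,0]<.03)&(Q[...,2]>.02)&(Q[...,2]<.147)
for a in np.arange(.06,.146,.008):
    q=Q[m&(abs(Q[...,2]-a)<.004)]
    if len(q): print('z %.3f n %d xmax %.4f x98 %.4f y %.4f..%.4f mean %.4f'%(a,len(q),q[:,0].max(),np.percentile(q[:,0],95),*np.percentile(q[:,1],[3,97]),q[:,1].mean()))
print('zmax',np.nanmax(Q[m][:,2]), 'rows', np.where(m.any(1))[0][[0,-1]])
for v in range(180,232,6):
    u=np.where(m[v])[0]; 
    if len(u): print(v,u.min(),u.max(),Q[v,(u.min()+u.max())//2])
E
python3 blade.py
```

```text
z 0.060 n 342 xmax 0.0111 x98 0.0108 y -0.0084..0.0084 mean 0.0000
z 0.068 n 260 xmax 0.0110 x98 0.0107 y -0.0081..0.0079 mean -0.0002
z 0.076 n 138 xmax 0.0122 x98 0.0106 y -0.0047..0.0038 mean -0.0005
z 0.084 n 97 xmax 0.0121 x98 0.0121 y -0.0021..0.0013 mean -0.0005
z 0.092 n 43 xmax 0.0122 x98 0.0122 y -0.0022..0.0014 mean -0.0004
z 0.100 n 35 xmax 0.0121 x98 0.0121 y -0.0023..0.0014 mean -0.0005
z 0.108 n 31 xmax 0.0123 x98 0.0122 y -0.0023..0.0010 mean -0.0006
z 0.116 n 27 xmax 0.0122 x98 0.0120 y -0.0024..0.0011 mean -0.0007
z 0.124 n 27 xmax 0.0122 x98 0.0121 y -0.0025..0.0011 mean -0.0008
z 0.132 n 23 xmax 0.0121 x98 0.0120 y -0.0025..0.0012 mean -0.0007
z 0.140 n 4 xmax 0.0117 x98 0.0117 y -0.0023..0.0012 mean -0.0002
zmax 0.13714622523555112 rows [188 346]
192 247 253 [ 0.0118 -0.0007  0.1268]
198 247 253 [ 0.0118 -0.0007  0.1144]
204 247 253 [ 0.0119 -0.0007  0.1029]
210 247 254 [ 0.0114 -0.0007  0.0945]
216 247 254 [ 0.0119 -0.0007  0.0843]
222 247 254 [ 0.0105 -0.0007  0.0799]
228 246 255 [ 0.0075 -0.0007  0.0798]
```

```bash
cat > slot.py <<'E'
from h import *
np.set_printoptions(precision=4,suppress=True)
o=observe(); p=o['eef_pos']; R=o['eef_rot']; c=dict(np.load('c_b.npz'))
g=cv2.cvtColor(c['pixels'],cv2.COLOR_RGB2GRAY)
v,u=np.mgrid[0:384,0:512]
d=np.stack([(u-c['cx'])/c['f'],(v-c['cy'])/c['f'],np.ones_like(u,float)],-1)@c['R']; oo=-c['R'].T@c['t']
W=oo+d*((.055-oo[2])/d[...,2])[...,None]; Q=(W-p)@R
reg=(abs(Q[...,0]-.0378)<.022)&(abs(Q[...,1]+.0015)<.012)
Z=c['X'][...,2]; print('grays',np.percentile(g[reg],[2,10,50,90]))
for name,m in(('gray',reg&(g<np.percentile(g[reg],50)*.75)),('depth',reg&(Z<.048)&(Z>0))):
    k,l,st,ce=cv2.connectedComponentsWithStats(m.astype(np.uint8))
    if k<2: continue
    i=1+st[1:,4].argmax(); q=Q[l==i][:,:2]; r=cv2.minAreaRect((q*1000).astype(np.float32)); print(name,st[i],r)
E
python3 slot.py
```

```text
grays [28.54 50.   93.   96.  ]
gray [244 114  10  37 359] ((37.8588981628418, -1.7836463451385498), (29.827184677124023, 7.626124858856201), 0.033957358449697495)
depth [245 116   9  32 287] ((38.327491760253906, -1.3585517406463623), (25.663299560546875, 6.768025875091553), 0.03332791477441788)
```

>>> step_arm([
  {"delta_pos": [0.4,-0.05,0],"spin": 0.04},
  {"delta_pos": [0.7,0,0],"spin": 0},
  {"delta_pos": [0.5,0,0],"spin": 0},
  {"delta_pos": [0.29,0,0.3],"spin": 0},
  {"delta_pos": [0,0,0.7],"spin": 0},
])

```text
clock: 65.53
eef_pos: [0.3567, -0.2732, 0.2526]
eef_rot: [[0.986, -0.165, 0.002], [-0.165, -0.986, -0.001], [0.002, 0.001, -1.0]]
contact_force: [-0.2, 0.2, -0.9]
opening: 0.0096
grasp_force: 58.4
```

>>> step_arm([
  {"delta_pos": [0,0,0.8],"spin": 0},
  {"delta_pos": [0,0,0.8],"spin": 0},
  {"delta_pos": [0,0,0.6],"spin": 0},
  {"delta_pos": [0,0,0.2],"spin": 0},
  {"delta_pos": [0,0,0],"spin": 0},
])

```text
clock: 65.95
eef_pos: [0.3545, -0.2724, 0.2032]
eef_rot: [[0.986, -0.166, -0.002], [-0.166, -0.986, 0.002], [-0.002, -0.001, -1.0]]
contact_force: [0.4, 0.4, -0.5]
opening: 0.0093
grasp_force: 58.4
```

>>> step_arm([
  {"delta_pos": [0,0,0],"spin": 0},
  {"delta_pos": [0,0,0],"spin": 0},
  {"delta_pos": [0,0,0],"spin": 0},
  {"delta_pos": [0,0,0],"spin": 0},
  {"delta_pos": [0,0,0],"spin": 0},
])

```text
clock: 66.37
eef_pos: [0.3547, -0.2728, 0.2046]
eef_rot: [[0.986, -0.166, 0.0], [-0.166, -0.986, -0.0], [0.0, 0.0, -1.0]]
contact_force: [-0.3, -0.1, -0.5]
opening: 0.0093
grasp_force: 58.4
```

```bash
python3 blade.py | tail -12; sed -i 's/-.0378)<.022/-.0)<.022/' slot.py; python3 slot.py; python3 - <<'E'
from h import *
np.set_printoptions(precision=4,suppress=True)
o=observe(); p=o['eef_pos']; R=o['eef_rot']; c=dict(np.load('c_b.npz')); Q=(c['X']-p)@R
s=p+R@np.array([0,0,0]); print(p, 'slot est world (.3556,-.2729)', R[:2,:2].T@(np.array([.3556,-.2729])-p[:2]))
m=(abs(c['X'][...,2]-.055)<.003)&(abs(Q[...,0])<.03)&(abs(Q[...,1])<.04)
for x in(-.02,-.01,.018,.025): 
    q=Q[m&(abs(Q[...,0]-x)<.003)]; 
    if len(q): print('block y range at x',x,np.percentile(q[:,1],[1,99]),len(q))
# slot front end ahead of blade: depth below top
m=(abs(Q[...,1]+.0006)<.002)&(Q[...,0]>.008)&(Q[...,0]<.03)
for x in np.arange(.009,.022,.001):
    q=c['X'][m&(abs(Q[...,0]-x)<.0006)]; print('%.3f'%x,len(q),np.median(q[:,2]) if len(q) else '')
E
```

```text
z 0.116 n 27 xmax 0.0122 x98 0.0120 y -0.0023..0.0011 mean -0.0007
z 0.124 n 28 xmax 0.0123 x98 0.0121 y -0.0024..0.0011 mean -0.0006
z 0.132 n 26 xmax 0.0122 x98 0.0122 y -0.0025..0.0012 mean -0.0006
z 0.140 n 1 xmax 0.0117 x98 0.0117 y -0.0006..-0.0006 mean -0.0006
zmax 0.13612755285729297 rows [188 346]
192 247 253 [ 0.012  -0.0006  0.1259]
198 247 252 [ 0.0118 -0.0012  0.1141]
204 247 253 [ 0.0113 -0.0006  0.1049]
210 247 254 [ 0.0117 -0.0007  0.0938]
216 247 254 [ 0.0119 -0.0007  0.0843]
222 247 254 [ 0.01   -0.0007  0.0811]
228 246 255 [ 0.0078 -0.0007  0.0791]
grays [36. 46. 59. 95.]
gray [254 178   4  38  95] ((1.8912324905395508, 3.0852396488189697), (2.0360467433929443, 25.988037109375), 89.85213470458984)
depth [246 178  10  37 170] ((2.254897117614746, -0.2788810729980469), (25.264184951782227, 6.14384651184082), 0.05210818722844124)
[ 0.3547 -0.2728  0.2046] slot est world (.3556,-.2729) [ 0.0009 -0.    ]
block y range at x -0.02 [-0.0276  0.0276] 560
block y range at x -0.01 [-0.0278  0.0273] 595
block y range at x 0.018 [-0.0277  0.027 ] 745
block y range at x 0.025 [-0.028   0.0273] 772
0.009 107 0.2064263336087523
0.010 370 0.21211817523730936
0.011 354 0.2141536412119826
0.012 246 0.104521515736751
0.013 0 
0.014 0 
0.015 6 0.05430044213140292
0.016 10 0.05491882284118896
0.017 8 0.055434242589123384
0.018 12 0.055252631589016526
0.019 9 0.05487412834256863
0.020 13 0.055537647892871
0.021 12 0.055602317845378876
```

>>> step_arm([
  {"delta_pos": [0.035,0.01,0],"spin": 0},
  {"delta_pos": [0,0,0.2],"spin": 0},
  {"delta_pos": [0,0,0.2],"spin": 0},
  {"delta_pos": [0,0,0.2],"spin": 0},
  {"delta_pos": [0,0,0],"spin": 0},
])

```text
clock: 66.83
eef_pos: [0.355, -0.2728, 0.1913]
eef_rot: [[0.986, -0.166, -0.001], [-0.166, -0.986, 0.001], [-0.001, -0.001, -1.0]]
contact_force: [-0.3, -0.0, 0.1]
opening: 0.0093
grasp_force: 58.4
```

>>> step_arm([
  {"delta_pos": [0,0,0.15],"spin": 0},
  {"delta_pos": [0,0,0.15],"spin": 0},
  {"delta_pos": [0,0,0],"spin": 0},
  {"delta_pos": [0,0,0],"spin": 0},
  {"delta_pos": [0,0,0],"spin": 0},
])

```text
clock: 67.25
eef_pos: [0.3553, -0.273, 0.1863]
eef_rot: [[0.986, -0.166, 0.0], [-0.166, -0.986, -0.0], [0.0, -0.0, -1.0]]
contact_force: [0.7, -0.5, -1.1]
opening: 0.0094
grasp_force: 58.4
```

Blade is about 11 mm into the slot with no contact force, so I continue down 37 mm.

>>> step_arm([
  {"delta_pos": [0,0,0.25],"spin": 0},
  {"delta_pos": [0,0,0.25],"spin": 0},
  {"delta_pos": [0,0,0.25],"spin": 0},
  {"delta_pos": [0,0,0.15],"spin": 0},
  {"delta_pos": [0,0,0],"spin": 0},
])

```text
clock: 67.67
eef_pos: [0.355, -0.2728, 0.1674]
eef_rot: [[0.986, -0.166, -0.001], [-0.166, -0.986, 0.001], [-0.001, -0.001, -1.0]]
contact_force: [-0.7, 0.0, -0.6]
opening: 0.0094
grasp_force: 58.4
```

>>> step_arm([
  {"delta_pos": [0,0,0.25],"spin": 0},
  {"delta_pos": [0,0,0.25],"spin": 0},
  {"delta_pos": [0,0,0.15],"spin": 0},
  {"delta_pos": [0,0,0],"spin": 0},
  {"delta_pos": [0,0,0],"spin": 0},
])

```text
clock: 68.08
eef_pos: [0.3552, -0.2729, 0.1551]
eef_rot: [[0.986, -0.166, -0.0], [-0.166, -0.986, 0.0], [-0.0, -0.0, -1.0]]
contact_force: [-0.3, 0.4, -1.1]
opening: 0.0094
grasp_force: 58.4
```

>>> step_arm([
  {"delta_pos": [0,0,0.1],"spin": 0},
  {"delta_pos": [0,0,0.1],"spin": 0},
  {"delta_pos": [0,0,0.05],"spin": 0},
  {"delta_pos": [0,0,0],"spin": 0},
  {"delta_pos": [0,0,0],"spin": 0},
])

```text
clock: 68.5
eef_pos: [0.3553, -0.273, 0.1503]
eef_rot: [[0.986, -0.166, -0.0], [-0.166, -0.986, 0.0], [-0.0, -0.0, -1.0]]
contact_force: [0.3, -0.5, -0.3]
opening: 0.0092
grasp_force: 58.4
```

>>> step_arm([
  {"delta_pos": [0,0,0.05],"spin": 0},
  {"delta_pos": [0,0,0],"spin": 0},
  {"delta_pos": [0,0,0],"spin": 0},
  {"delta_pos": [0,0,0],"spin": 0},
  {"delta_pos": [0,0,0],"spin": 0},
])

```text
clock: 68.92
eef_pos: [0.3555, -0.2732, 0.1496]
eef_rot: [[0.986, -0.166, 0.0], [-0.166, -0.986, -0.0], [0.0, 0.0, -1.0]]
contact_force: [-1.9, 1.0, 8.1]
opening: 0.0091
grasp_force: 59.7
```

>>> step_arm([
  {"delta_pos": [0,0,0.04],"spin": 0},
  {"delta_pos": [0,0,0],"spin": 0},
  {"delta_pos": [0,0,0],"spin": 0},
  {"delta_pos": [0,0,0],"spin": 0},
  {"delta_pos": [0,0,0],"spin": 0},
])

```text
clock: 69.33
eef_pos: [0.3557, -0.2732, 0.1494]
eef_rot: [[0.986, -0.166, 0.001], [-0.166, -0.986, -0.001], [0.001, 0.001, -1.0]]
contact_force: [-4.7, 3.5, 23.4]
opening: 0.0094
grasp_force: 61.8
```

>>> step_arm([
  {"delta_pos": [0,0,0],"spin": 0},
  {"delta_pos": [0,0,0],"spin": 0},
  {"delta_pos": [0,0,0],"spin": 0},
  {"delta_pos": [0,0,0],"spin": 0},
  {"delta_pos": [0,0,-0.3],"spin": 0},
], jaw=0.4)

```text
clock: 69.75
eef_pos: [0.3549, -0.2727, 0.1539]
eef_rot: [[0.986, -0.166, -0.001], [-0.166, -0.986, 0.001], [-0.001, -0.001, -1.0]]
contact_force: [-0.2, 0.5, -0.3]
opening: 0.0347
grasp_force: 0.0
```

>>> step_arm([
  {"delta_pos": [0,0,-0.8],"spin": 0},
  {"delta_pos": [0,0,-1],"spin": 0},
  {"delta_pos": [0,0,-1],"spin": 0},
  {"delta_pos": [0,0,-1],"spin": 0},
  {"delta_pos": [0,0,-1],"spin": 0},
])

```text
clock: 70.17
eef_pos: [0.3552, -0.2728, 0.2519]
eef_rot: [[0.986, -0.166, 0.0], [-0.166, -0.986, 0.0], [0.0, -0.0, -1.0]]
contact_force: [0.6, 0.5, -0.7]
opening: 0.0338
grasp_force: 0.0
```

>>> step_arm([
  {"delta_pos": [0,0,-1],"spin": 0},
  {"delta_pos": [0,0,-1],"spin": 0},
  {"delta_pos": [0,0,-1],"spin": 0},
  {"delta_pos": [0,0,0],"spin": 0},
  {"delta_pos": [0,0,0],"spin": 0},
])

```text
clock: 70.58
eef_pos: [0.3554, -0.2731, 0.3114]
eef_rot: [[0.986, -0.166, 0.001], [-0.166, -0.986, -0.001], [0.002, 0.001, -1.0]]
contact_force: [-0.2, -0.6, 0.0]
opening: 0.0342
grasp_force: 0.0
```

```bash
python3 spat.py .139; python3 - <<'E'
from find import *
c=cam('scene'); X=c['X']; H,S,V=[c['hsv'][...,i].astype(int) for i in range(3)]
def show(n,m):
    P=X[m]; print(n,len(P),P.mean(0) if len(P) else '',P[:,2].max() if len(P) else '')
box=lambda x,y,r:(abs(X[...,0]-x)<r)&(abs(X[...,1]-y)<r)
show('pin head',(H>20)&(H<38)&(S>110)&box(.462,-.019,.03)&(X[...,2]>.15))
show('red knob',((H<8)|(H>172))&(S>150)&(X[...,2]>.17)&(X[...,2]<.22)&box(.51,-.02,.06))
for x in(.5325,.5925): show('flange',box(x,-.019,.024)&(abs(X[...,2]-.150)<.003)&(V>100)); show('knob',box(x,-.019,.012)&(X[...,2]>.155)&(X[...,2]<.170)&(V<80))
show('tin wall 1',box(.5925,-.005,.03)&(X[...,2]>.11)&(X[...,2]<.144))
show('lid2',box(.518,.369,.03)&(X[...,2]>.006)&(X[...,2]<.03))
E
```

```text
70.5833 [ 0.3554 -0.2731  0.3114] 0.03420695855317097 0.0 [-0.2448 -0.573   0.0295] x az -9.569780676294753 -68.35979621814926
257 [ 0.3582 -0.2666  0.1382] top z 0.1384431053798596
((357.7337341308594, -266.60888671875), (9.736978530883789, 14.985005378723145), 79.84388732910156)
tool xy to spatula [ 0.0012 -0.0068] world [0.0023 0.0065]
pin head 42 [ 0.4642 -0.014   0.2038] 0.20919001053057495
red knob 37 [ 0.5106 -0.0147  0.1961] 0.20552744292347155
flange 73 [ 0.5346 -0.0154  0.1486] 0.15082737852691122
knob 21 [ 0.5349 -0.015   0.1609] 0.16879201561558285
flange 84 [ 0.5946 -0.015   0.1485] 0.1508451778060732
knob 18 [ 0.5953 -0.0149  0.1617] 0.16673060289960925
tin wall 1 152 [ 0.6003 -0.0023  0.1266] 0.14398561402285442
lid2 294 [0.5208 0.3725 0.0128] 0.029373416754178157
```

```bash
python3 -c "
from station import hand_in
print(hand_in())"
```

```text
the job is handed in; nothing more can be done
None
```

The job is handed in. Both tins stand lidded in nests 1 and 2, the bar is closed in the fork, the pin head is fully home, and the spatula is at the bottom of its slot, leaning about 3° within the slot's clearance.

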